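# Turn the soap cutting plate

## Task

First put every soap offcut, from the cutting plate and from the table, into the grey scrap bin. Then turn the white cutting plate over and lay it back flat, blue side up, squarely in the middle of its wooden stand (it is too wide to grip as it lies, but it can be slid over the far edge of the stand to get hold of it). Leave the stacked soap, the cards and the glue stick where they are.

Things in the scene. Friction and masses are not known exactly. Their poses are not given: they have to be found in the camera images.
- stand: fixed wooden cutting stand, 180 mm (its x) by 190 mm (its y), flat top 80 mm above the table; origin at the centre of its underside. Its x axis points away from the robot, to its far edge. Along the foot of that far side runs a metal gutter: floor 4 mm above the table, 62 mm wide (x = 90 to 152 mm), closed by a lip 10 mm high and 5 mm thick
- stand_top (a point): centre of the stand's top face, 80 mm above the table; axes as the stand's
- stand_edge (a point): middle of the far top edge of the stand, 90 mm along the stand's x from its centre; axes as the stand's. A plate pushed over the far edge until it tips drops its front edge into the gutter and stays leaning (50 to 65 degrees from level) against the stand's edge, its back edge standing up above the stand
- cutting_plate: loose plastic cutting plate, 150 mm (its x) by 160 mm (its y), 8 mm thick, 190 g; white, scratched on one side and blue on the other; origin at the centre of the blue face, z axis from the blue face to the white one. At the start it lies on the stand white side up (z up), its x roughly along the stand's x; turned over, its z axis points down and its origin is on top
- offcut_1: soap offcut, cream, a chunk 62 mm long (its y axis), 34 mm wide (its x axis) and 30 mm high with a stepped top (the lower 21 mm is full length, the step above it 40 mm long), 60 g; origin at the centre of its underside; may be absent
- offcut_2: soap offcut, lilac, a chunk 62 mm long (its y axis), 34 mm wide (its x axis) and 30 mm high with a stepped top (the lower 21 mm is full length, the step above it 40 mm long), 60 g; origin at the centre of its underside; may be absent
- offcut_3: soap offcut, green, a chunk 62 mm long (its y axis), 34 mm wide (its x axis) and 30 mm high with a stepped top (the lower 21 mm is full length, the step above it 40 mm long), 60 g; origin at the centre of its underside; may be absent
- offcut_4: soap offcut, pink, a chunk 62 mm long (its y axis), 34 mm wide (its x axis) and 30 mm high with a stepped top (the lower 21 mm is full length, the step above it 40 mm long), 60 g; origin at the centre of its underside; may be absent
- offcut_5: soap offcut, yellow, a chunk 62 mm long (its y axis), 34 mm wide (its x axis) and 30 mm high with a stepped top (the lower 21 mm is full length, the step above it 40 mm long), 60 g; origin at the centre of its underside; may be absent
- scrap_bin: fixed open grey plastic bin, outside 180 mm (its x) by 190 mm (its y), 75 mm high, walls and floor 5 mm thick; origin at the centre of its underside
- soap_stack: bystander: stack of three wrapped soap bars, about 86x72x80 mm; origin at its underside
- card_bundle: bystander: low bundle of white cards, 136x74x31 mm; origin at its underside
- glue_stick: bystander: upright glue stick with a white cap, 27 mm across, 97 mm high; origin at its underside

How it is judged:
By the outcome, as a careful person would: the job done as asked, in the order asked, and still so for the second after the job is handed in, with the robot touching nothing.
Of offcut_1, offcut_2, offcut_3, offcut_4, offcut_5 only 3 to 5 are there at a start; the rules pass over those that are not, and their reading is None.
At some moment in a run one of offcut_1, offcut_2, offcut_3, offcut_4, offcut_5 may be knocked a few centimetres aside while the robot is not near it.
It also fails if it takes over 210 s, if anything falls off the work surface, if the arm or the gripper's body presses on something with over 40 N, if the wrist force passes 120 N, or if a joint passes its speed limit or range.

## Robot

A 6-joint arm with a two-finger parallel gripper is mounted at the origin on a cart in front of the work surface, level with it; the furniture and walls round the work are solid. World frame = base frame: x ahead of the robot, y to its left, z up, the work surface at z = 0. Lengths are in mm, angles in rad, forces in N, time in s.
With the tool pointing down it reaches from about 300 to 775 mm from the base axis. Payload 14.6 kg.
Tool frame: the origin (TCP) lies at the very end of the fingers, on their centre line; the grasp point (between the pads) lies 19 mm behind it; z points along the fingers, y is the direction in which the jaws open and shut (so a half turn about z gives the same grasp; the last joint's range is limited). The gripper opens to 94 mm and grips with 3 to 60 N. Pads are 16 mm wide; open, the fingers measure 119 mm over their backs; the gripper's body (75 mm by 177 mm) begins 78 mm behind the grasp point.
Start: joints at [1.274, 0.3, 1.521, -0, 1.321, -0.067], TCP at [125.279, 535.532, 205.446] pointing down, gripper open.
Joint ranges: [-3.03, 3.03], [-0.79, 2.21], [0.23, 2.52], [-1.04, 4.18], [0, 3.07], [-2.55, 2.55]. Speed limits (rad/s): [2.22, 2.22, 2.57, 3.14, 3.14, 3.14].

## Interface

Orientations are given as [roll, pitch, yaw] about the fixed x, y, z axes, in that order (R = Rz(yaw) Ry(pitch) Rx(roll)).
In Python, from cell import manip gives the robot as it stands.
- The arm moves only by the shell command python3 -m pendant 'ROWS' [FORCE]. ROWS is JSON, a list of rows, each an object with "claw": the finger opening in m, from 0 to 0.094; "delta_pos": the shift along the tool's x, y, z in m, a list of three; "rotation": the turn, a rotation vector about the tool's x, y, z in rad, a list of three. A call has 1 to 10 rows; each row is the pose to reach, as a shift and turn from the pose measured when the call began, along the tool's axes at that moment; what a row does not reach only later rows make up. A row lasts 1/8 s, in which the tool goes at most 62.5 mm and 10.7 degrees, less where a joint would pass 70% of its speed; a pose out of reach is approached as far as the arm can. A call with a gripper value outside its range is refused whole. The fingers move at their own pace and stop on an object; FORCE is the grip in N (left out, the last holds). Time passes only in rows, so rows that repeat a pose let the fingers close. It gives the time, the measured TCP pose, the force and the opening at its end, in the units of the state.
- manip.read_state(): the state, without advancing time (a new reading comes with each control period).
- manip.camera(name): name is "scene" or "side" or "wrist"; returns the picture (480x640x3 uint8, red, green, blue); there is no depth.
- manip.camera_model(name): a dict with "fx", "fy", "cx", "cy" (pixels), "cam_to_world" (4x4, takes a point from camera to world coordinates); the wrist camera has in their place "T_tool_cam" (4x4, takes a point from camera to tool coordinates, whose origin is the TCP and whose axes are the flange's). Camera axes: x right, y up, looking along -z (the intrinsics and any distortion apply to the point x, -y, -z); pixel columns grow to the right and rows downward; lengths in mm; the calibration is good to about 2 mm. The wrist camera is an equidistant fisheye: a pixel r from the principal point sees the ray r / f radians off the axis. A picture is of the moment at which its call begins: read the wrist's pose just before it. camera_model takes no time and is no camera call.
- manip.sign_off(): hands the job in, once; it reports no verdict.
The state is a dict: "clock": time; "joints": joint angles; "qd": joint speeds; "effort": joint torques, N m; "eef_pos": TCP position; "eef_rot": TCP orientation; "wrist_force": force on the tool from outside, world axes, zero at the start; "moment": the same for the moment, N m; "finger_gap": finger opening in mm.
Only numpy, scipy, OpenCV 4.12 (cv2) and the standard library are available. Lean on these libraries where they do the work, as an engineer would, in place of code of your own. Each camera call takes 0.05 s, during which the arm holds its last target.

## Working session

There is one attempt and no reset: what is moved stays moved. The work goes in short steps, Python scripts to look and compute and a shell command to move; the robot and the scene stay as the last step left them, time stands still between calls to the robot, and variables do not carry over. Pictures are saved under pics/ and viewed, and the job is handed in when it is done.

```bash
ls; mkdir -p pics; python3 - <<'E'
from cell import manip
import cv2,json
print(manip.read_state())
for n in ["scene","side","wrist"]:
    m=manip.camera_model(n); print(n,{k:(v.tolist() if hasattr(v,'tolist') else v) for k,v in m.items()})
    im=manip.camera(n); cv2.imwrite(f"pics/{n}0.png",im[:,:,::-1])
E
```

```text
pics
{'clock': 0.0, 'joints': array([ 1.27435440e+00,  3.00473896e-01,  1.52157097e+00, -8.51840169e-06,
        1.32069129e+00, -6.65751734e-02]), 'qd': array([-9.12052337e-04,  9.91243338e-04, -3.36474387e-05, -1.01787102e-03,
       -6.18636456e-04,  1.58995599e-03]), 'effort': array([ 5.61427732e-04, -5.31784201e+01, -3.52737808e+01,  7.08972942e-02,
        2.43730098e-02, -7.03275646e-05]), 'eef_pos': array([125.23285042, 535.28904528, 204.8890723 ]), 'eef_rot': array([-3.14045114e+00, -6.78396507e-05,  2.91172797e+00]), 'wrist_force': array([ 0.14074118, -0.00952911,  0.23982358]), 'moment': array([-0.02565184, -0.00806241, -0.03980513]), 'finger_gap': 93.90953120159817}
scene {'fx': 593.6157214346349, 'fy': 593.6157214346349, 'cx': 326.7132953520849, 'cy': 238.68667436215605, 'cam_to_world': [[0.8382994510435858, 0.2969781291488388, -0.45722863119808926, 25.84742565004411], [-0.5451408950199148, 0.4699267039165378, -0.6942552106560128, -1055.5546368029045], [0.008685329982732685, 0.8312477872171414, 0.5558342210494933, 668.9589692434421], [0.0, 0.0, 0.0, 1.0]]}
side {'fx': 516.549289803473, 'fy': 516.549289803473, 'cx': 326.18253033565793, 'cy': 235.8538786132457, 'cam_to_world': [[-0.9724610572227205, 0.1364821575305569, -0.18892356354111275, 341.73913514677093], [-0.23305574794671538, -0.5768321629236219, 0.782911025702061, 391.4260278749811], [-0.002123801842379804, 0.8053802061713836, 0.5927547663014393, 635.2183506546511], [0.0, 0.0, 0.0, 1.0]]}
wrist {'fx': 371.64829954431775, 'fy': 371.64829954431775, 'cx': 316.34057855280844, 'cy': 232.47721476893102, 'T_tool_cam': [[0.0005525807788822791, 0.9652089591537556, 0.26147917665429005, 75.91053178343158], [0.9999994802969101, -0.000757384234805167, 0.0006824771269923699, -0.15031110116503488], [0.0008567732435182347, 0.26147866363901184, -0.9652088760476484, -178.92140818480766], [0.0, 0.0, 0.0, 1.0]]}
```

View pics/scene0.png

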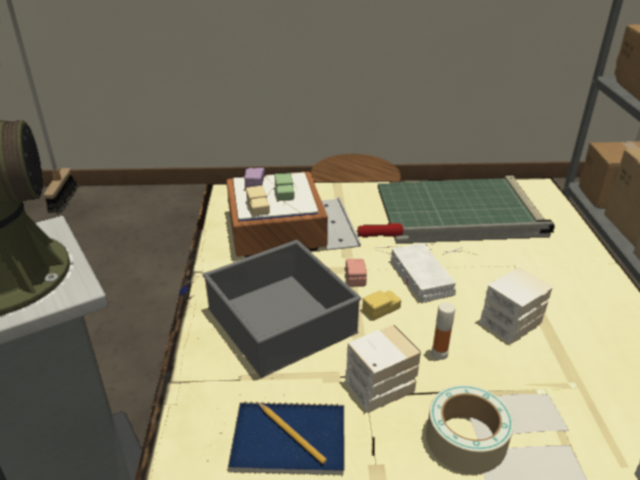

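View pics/side0.png

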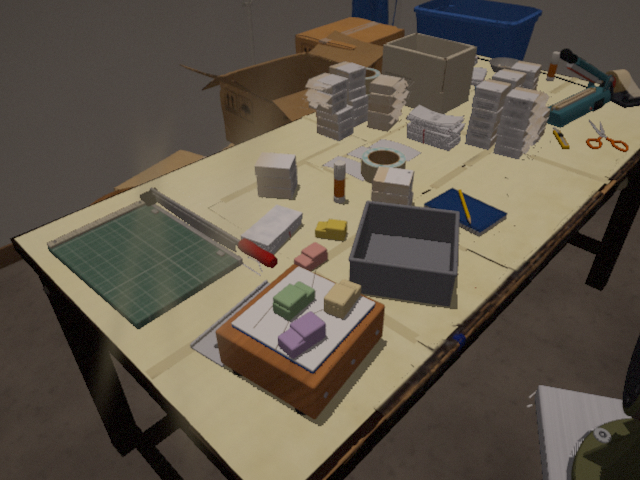

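View pics/wrist0.png

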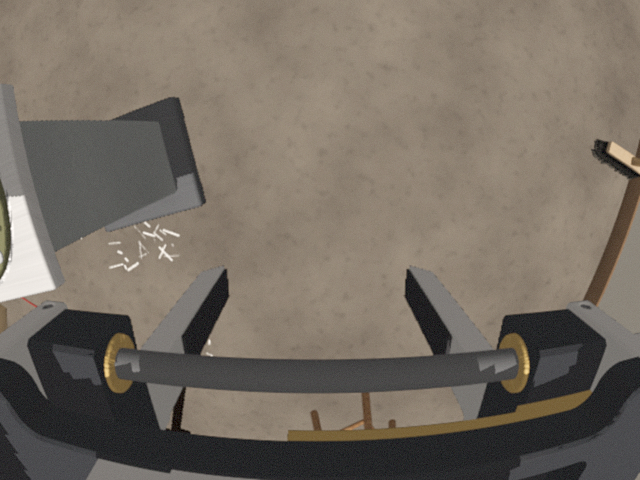

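```bash
cat > h.py <<'E'
import numpy as np, cv2
from cell import manip
from scipy.spatial.transform import Rotation as Ro
def Rrpy(r): return Ro.from_euler('xyz',r).as_matrix()
def snap(n,tag=None):
    s=manip.read_state(); im=manip.camera(n)
    if tag: cv2.imwrite(f"pics/{tag}.png",im[:,:,::-1])
    return im,s
def rays(n,uv,s=None):
    m=manip.camera_model(n); uv=np.atleast_2d(np.asarray(uv,float))
    x=(uv[:,0]-m['cx'])/m['fx']; y=(uv[:,1]-m['cy'])/m['fy']
    if n=='wrist':
        r=np.hypot(x,y)+1e-12; d=np.c_[np.sin(r)*x/r,np.sin(r)*y/r,np.cos(r)]
        T=np.eye(4); T[:3,:3]=Rrpy(s['eef_rot']); T[:3,3]=s['eef_pos']; T=T@np.array(m['T_tool_cam'])
    else:
        d=np.c_[x,y,np.ones(len(x))]; T=np.array(m['cam_to_world'])
    d=d*[1,-1,-1]
    return T[:3,3], d@T[:3,:3].T
def onz(n,uv,z,s=None):
    o,d=rays(n,uv,s); return o+d*((z-o[2])/d[:,2])[:,None]
def proj(n,P,s=None):
    m=manip.camera_model(n); P=np.atleast_2d(P)
    if n=='wrist':
        T=np.eye(4); T[:3,:3]=Rrpy(s['eef_rot']); T[:3,3]=s['eef_pos']; T=T@np.array(m['T_tool_cam'])
    else: T=np.array(m['cam_to_world'])
    q=((P-T[:3,3])@T[:3,:3])*[1,-1,-1]
    if n=='wrist':
        rho=np.hypot(q[:,0],q[:,1])+1e-12; th=np.arctan2(rho,q[:,2]); x,y=q[:,0]/rho*th,q[:,1]/rho*th
    else: x,y=q[:,0]/q[:,2],q[:,1]/q[:,2]
    return np.c_[x*m['fx']+m['cx'],y*m['fy']+m['cy']]
def tri(o1,d1,o2,d2):
    A=[];b=[]
    M=np.zeros((3,3));v=np.zeros(3)
    for o,d in((o1,d1),(o2,d2)):
        d=d/np.linalg.norm(d);Q=np.eye(3)-np.outer(d,d);M+=Q;v+=Q@o
    return np.linalg.solve(M,v)
HSV={'cream':((16,50,110),(23,150,255)),'lilac':((125,40,60),(155,255,255)),'green':((45,50,70),(70,255,255)),'pink':((0,70,100),(8,170,255)),'yellow':((22,150,100),(30,255,255))}
def toolshift(target,s):  # world point -> tool delta in mm
    return Rrpy(s['eef_rot']).T@(np.asarray(target)-s['eef_pos'])
E
python3 - <<'E'
from h import *
sc=cv2.imread('pics/scene0.png');sd=cv2.imread('pics/side0.png')
cv2.imwrite('pics/sc_c.png',cv2.resize(sc[160:330,200:470],None,fx=2.9,fy=2.9,interpolation=cv2.INTER_CUBIC))
cv2.imwrite('pics/sd_c.png',cv2.resize(sd[170:420,180:470],None,fx=2.4,fy=2.4,interpolation=cv2.INTER_CUBIC))
for n,pts in dict(scene=[(257,198),(284,185),(255,176),(356,271),(381,303)],side=[(342,299),(293,299),(302,334),(311,257),(332,230)]).items():
    im=sc if n=='scene' else sd; h=cv2.cvtColor(im,cv2.COLOR_BGR2HSV)
    for p in pts: print(n,p,h[p[1],p[0]])
print(onz('scene',[(228,180),(310,176),(326,212),(236,224)],80))
E
```

```text
scene (257, 198) [ 21  83 193]
scene (284, 185) [ 46  68 143]
scene (255, 176) [156  36 178]
scene (356, 271) [  8  99 217]
scene (381, 303) [ 23 133 218]
side (342, 299) [ 21  85 172]
side (293, 299) [ 43  66 139]
side (302, 334) [149  47 129]
side (311, 257) [  5 107 117]
side (332, 230) [ 22 169  89]
[[ 456.23936869  -24.94705739   80.        ]
 [ 610.64325418 -100.70386399   80.        ]
 [ 559.25568242 -242.17682189   80.        ]
 [ 395.15343744 -189.35482476   80.        ]]
```

View pics/sc_c.png

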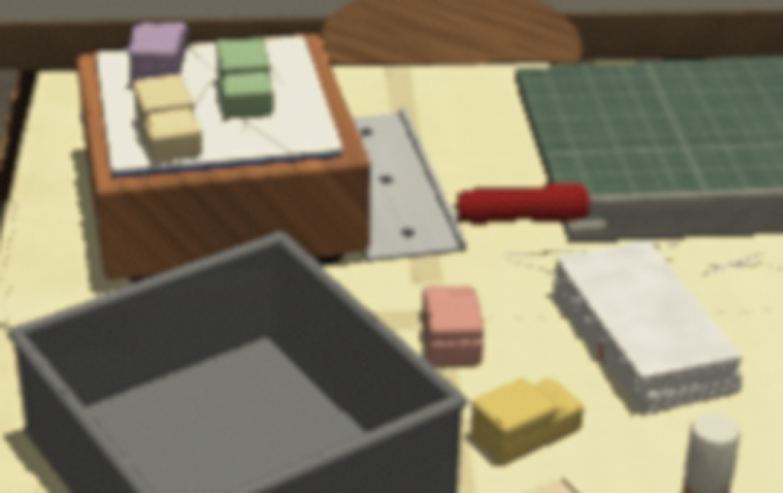

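View pics/sd_c.png

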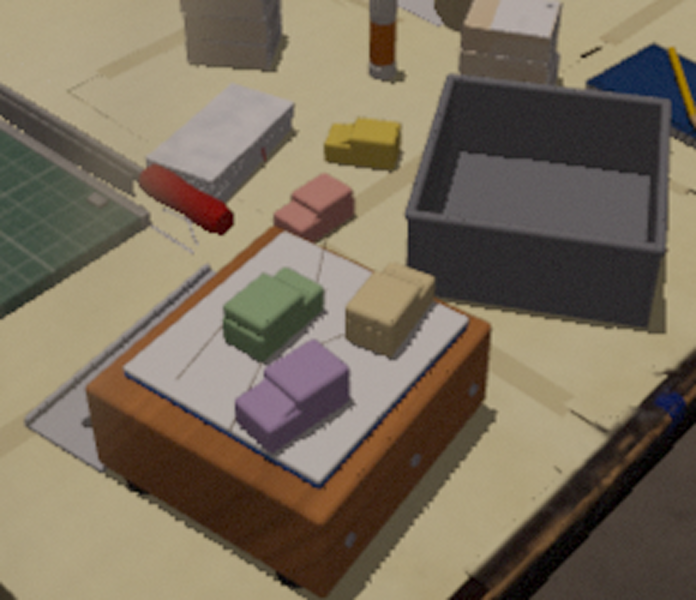

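```bash
python3 - <<'E'
from h import *
s=manip.read_state()
print(toolshift([470,-150,300],s), toolshift([300,300,300],s))
E
```

```text
[-491.80836827 -588.9050494   -94.48028118] [-223.78723664 -189.44971036  -94.80449175]
```

```bash
python3 -m pendant '[{"claw":0.094,"delta_pos":[-0.05,-0.05,-0.09],"rotation":[0,0,0]},{"claw":0.094,"delta_pos":[-0.49,-0.59,-0.095],"rotation":[0,0,0]},{"claw":0.094,"delta_pos":[-0.49,-0.59,-0.095],"rotation":[0,0,0]},{"claw":0.094,"delta_pos":[-0.49,-0.59,-0.095],"rotation":[0,0,0]},{"claw":0.094,"delta_pos":[-0.49,-0.59,-0.095],"rotation":[0,0,0]},{"claw":0.094,"delta_pos":[-0.49,-0.59,-0.095],"rotation":[0,0,0]},{"claw":0.094,"delta_pos":[-0.49,-0.59,-0.095],"rotation":[0,0,0]},{"claw":0.094,"delta_pos":[-0.49,-0.59,-0.095],"rotation":[0,0,0]},{"claw":0.094,"delta_pos":[-0.49,-0.59,-0.095],"rotation":[0,0,0]},{"claw":0.094,"delta_pos":[-0.49,-0.59,-0.095],"rotation":[0,0,0]}]'
python3 - <<'E'
from h import *
s=manip.read_state()
print(s['joints'],toolshift([470,-150,300],s))
E
```

```text
clock: 1.4
eef_pos: [394.5, -3.0, 290.2]
eef_rot: [-3.141, 0.001, 2.912]
wrist_force: [1.3, 1.5, -0.4]
finger_gap: 94.1
[-9.99539349e-02 -1.16276411e-01  1.77868629e+00 -7.13111681e-04
  1.47876965e+00 -1.44059420e+00] [-107.09410376 -125.93316043   -9.63188549]
```

```bash
python3 -m pendant '[{"claw":0.094,"delta_pos":[-0.107,-0.126,-0.01],"rotation":[0,0,0]},{"claw":0.094,"delta_pos":[-0.107,-0.126,-0.01],"rotation":[0,0,0]},{"claw":0.094,"delta_pos":[-0.107,-0.126,-0.01],"rotation":[0,0,0]},{"claw":0.094,"delta_pos":[-0.107,-0.126,-0.01],"rotation":[0,0,0]}]'
python3 - <<'E'
from h import *
im,s=snap('wrist','w1'); import pickle; pickle.dump(s,open('w1.pkl','wb')); print(s['eef_pos'],s['qd'].round(3))
E
```

```text
clock: 1.9
eef_pos: [470.2, -152.0, 299.4]
eef_rot: [-3.141, -0.001, 2.909]
wrist_force: [-1.0, 0.4, 0.1]
finger_gap: 94.2
[ 470.24732241 -152.01375652  299.44426612] [ 0.052 -0.051  0.051  0.006  0.002  0.029]
```

View pics/w1.png

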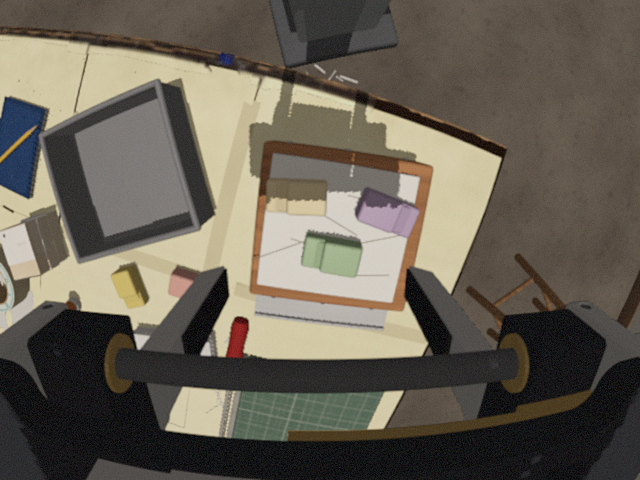

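```bash
python3 - <<'E'
import cv2
a=cv2.imread('pics/w1.png')
cv2.imwrite('pics/w1a.png',cv2.resize(a[130:340,240:445],None,fx=2.8,fy=2.8,interpolation=cv2.INTER_CUBIC))
cv2.imwrite('pics/w1b.png',cv2.resize(a[70:320,0:220],None,fx=2.4,fy=2.4,interpolation=cv2.INTER_CUBIC))
E
```

```text
(no output)
```

View pics/w1a.png

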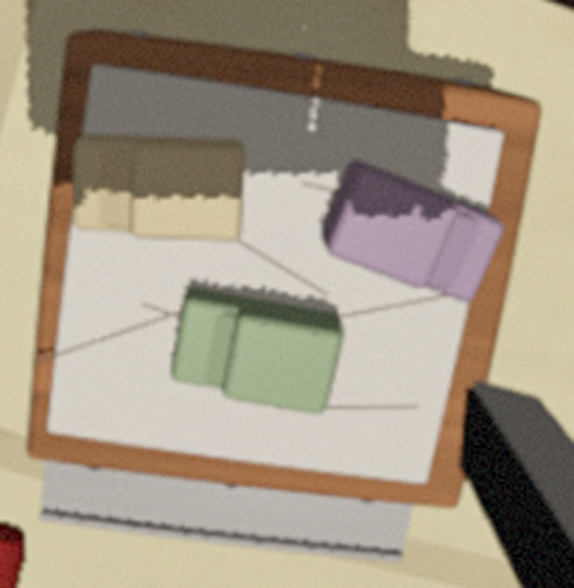

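View pics/w1b.png

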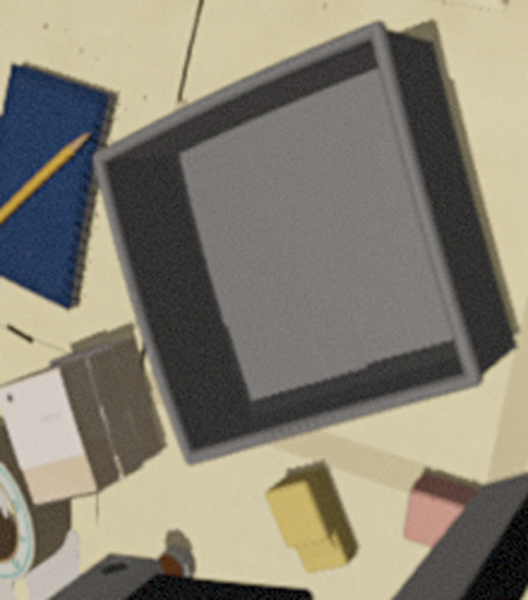

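```bash
cat > fit.py <<'E'
from h import *
def rect(P):
    # P 4 ordered corners (xy); returns centre, angle & lengths of edge 0-1 and 1-2
    P=P[:,:2]; c=P.mean(0); e=(P[1]-P[0]+P[2]-P[3])/2; f=(P[2]-P[1]+P[3]-P[0])/2
    return c.round(1),np.hypot(*e).round(1),np.hypot(*f).round(1),np.degrees(np.arctan2(e[1],e[0])).round(1),np.degrees(np.arctan2(f[1],f[0])).round(1)
E
python3 - <<'E'
from fit import *
import pickle; s=pickle.load(open('w1.pkl','rb'))
A=lambda p:np.array(p)/2.8+[240,130]
B=lambda p:np.array(p)/2.4+[0,70]
for n,p,z in [('stand',A([(68,32),(540,105),(455,505),(30,455)]),80),('plate',A([(90,65),(503,130),(430,483),(48,435)]),88),
 ('bin',B([(383,27),(97,157),(190,460),(477,380)]),75),
 ('cream',A([(135,140),(243,143),(240,240),(133,237)]),118),('green',A([(240,305),(342,328),(325,411),(222,396)]),118),
 ('lilac',A([(357,160),(462,203),(428,288),(330,245)]),118)]:
    print(n,*rect(onz('wrist',p,z,s)))
print(onz('scene',[(356,263),(381,298)],30)); print(onz('side',[(311,250),(332,226)],30))
E
```

```text
stand [ 506.  -135.2] 185.4 175.1 68.8 -20.9
plate [ 503.9 -137.9] 160.2 150.1 68.5 -21.4
bin [ 378.3 -386.8] 189.6 178.0 -89.4 0.6
cream [ 454.8 -158.3] 37.8 34.7 75.0 -15.1
green [ 524.1 -139.4] 38.6 34.3 65.6 -23.0
lilac [483.4 -89.2] 40.6 32.7 54.4 -31.0
[[ 553.12468129 -353.00804124   30.        ]
 [ 530.746633   -457.30063073   30.        ]]
[[ 552.19391772 -357.05215241   30.        ]
 [ 531.00921164 -443.46813085   30.        ]]
```

```bash
cat > go.py <<'E'
# usage: go.py x y z [yawdeg] : prints tool shift in m and rotvec (assuming pointing down)
import sys; from h import *
a=[float(v) for v in sys.argv[1:]]; s=manip.read_state()
sh=toolshift(a[:3],s)/1000; R=Rrpy(s['eef_rot'])
print('now',s['eef_pos'].round(1),np.degrees(s['eef_rot']).round(1),'j',s['joints'].round(2),'t',s['clock'])
print('shift',sh.round(4))
if len(a)>3:
    Rt=Rrpy(np.radians([180,0,a[3]])); print('rot',Ro.from_matrix(R.T@Rt).as_rotvec().round(3))
E
python3 go.py 521 -146 180 67
```

```text
now [ 469.8 -150.7  299.7] [-1.800e+02 -1.000e-01  1.667e+02] j [-0.38  0.12  1.53 -0.    1.5  -1.72] t 1.95
shift [-0.0489  0.0164  0.1196]
rot [-1.00e-03 -0.00e+00  1.74e+00]
```

```bash
python3 -m pendant '[{"claw":0.056,"delta_pos":[-0.049,0.016,0.03],"rotation":[0,0,1.74]},{"claw":0.056,"delta_pos":[-0.049,0.016,0.06],"rotation":[0,0,1.74]},{"claw":0.056,"delta_pos":[-0.049,0.016,0.09],"rotation":[0,0,1.74]},{"claw":0.056,"delta_pos":[-0.049,0.016,0.12],"rotation":[0,0,1.74]},{"claw":0.056,"delta_pos":[-0.049,0.016,0.12],"rotation":[0,0,1.74]},{"claw":0.056,"delta_pos":[-0.049,0.016,0.12],"rotation":[0,0,1.74]},{"claw":0.056,"delta_pos":[-0.049,0.016,0.12],"rotation":[0,0,1.74]},{"claw":0.056,"delta_pos":[-0.049,0.016,0.12],"rotation":[0,0,1.74]},{"claw":0.056,"delta_pos":[-0.049,0.016,0.12],"rotation":[0,0,1.74]},{"claw":0.056,"delta_pos":[-0.049,0.016,0.12],"rotation":[0,0,1.74]}]' 20
python3 go.py 521 -146 93 67
python3 - <<'E'
from h import *
snap('wrist','w2')
E
```

```text
clock: 3.2
eef_pos: [520.7, -145.0, 180.0]
eef_rot: [-3.141, 0.0, 1.167]
wrist_force: [0.9, -0.3, 0.2]
finger_gap: 56.0
now [ 520.7 -145.   180. ] [-180.     0.    66.9] j [-0.34  0.3   1.58 -0.    1.26  0.06] t 3.2
shift [-0.0008  0.0007  0.087 ]
rot [-0.001  0.    -0.002]
```

View pics/w2.png

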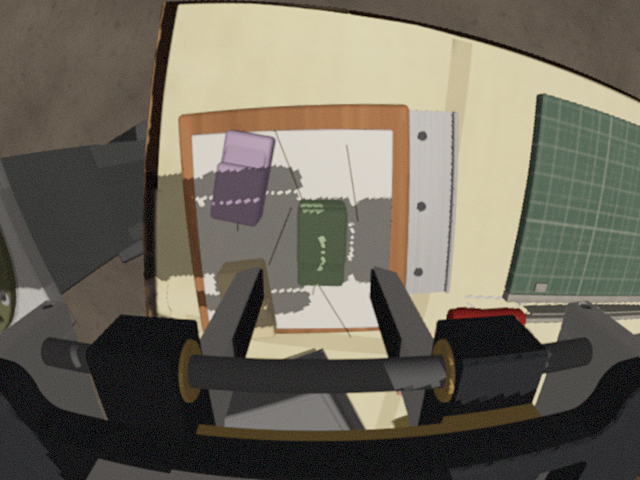

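```bash
python3 -m pendant '[{"claw":0.051,"delta_pos":[-0.0005,0.0007,0.04],"rotation":[0,0,0]},{"claw":0.051,"delta_pos":[-0.0005,0.0007,0.075],"rotation":[0,0,0]},{"claw":0.051,"delta_pos":[-0.0005,0.0007,0.087],"rotation":[0,0,0]},{"claw":0.051,"delta_pos":[-0.0005,0.0007,0.087],"rotation":[0,0,0]},{"claw":0.02,"delta_pos":[-0.0005,0.0007,0.087],"rotation":[0,0,0]},{"claw":0.02,"delta_pos":[-0.0005,0.0007,0.087],"rotation":[0,0,0]},{"claw":0.02,"delta_pos":[-0.0005,0.0007,0.087],"rotation":[0,0,0]},{"claw":0.02,"delta_pos":[-0.0005,0.0007,0.04],"rotation":[0,0,0]},{"claw":0.02,"delta_pos":[-0.0005,0.0007,-0.02],"rotation":[0,0,0]},{"claw":0.02,"delta_pos":[-0.0005,0.0007,-0.02],"rotation":[0,0,0]}]' 20
python3 go.py 405 -400 200 90;
```

```text
clock: 4.5
eef_pos: [522.8, -146.3, 204.6]
eef_rot: [3.134, -0.0, 1.166]
wrist_force: [-0.6, 0.3, -2.1]
finger_gap: 33.7
now [ 522.8 -146.3  204.6] [179.6  -0.   66.8] j [-0.34  0.28  1.55 -0.    1.31  0.06] t 4.5
shift [-0.2796 -0.0084  0.0045]
rot [ 0.007  0.001 -0.404]
```

```bash
python3 go.py 420 -430 150 90;python3 go.py 420 -430 14 90
```

```text
now [ 522.8 -146.3  204.6] [179.6  -0.   66.8] j [-0.34  0.28  1.55 -0.    1.31  0.06] t 4.5
shift [-0.3013  0.0168  0.0547]
rot [ 0.007  0.001 -0.404]
now [ 522.8 -146.3  204.6] [179.6  -0.   66.8] j [-0.34  0.28  1.55 -0.    1.31  0.06] t 4.5
shift [-0.3013  0.0158  0.1907]
rot [ 0.007  0.001 -0.404]
```

```bash
python3 -m pendant '[{"claw":0.02,"delta_pos":[-0.301,0.017,0.03],"rotation":[0.007,0,-0.404]},{"claw":0.02,"delta_pos":[-0.301,0.017,0.03],"rotation":[0.007,0,-0.404]},{"claw":0.02,"delta_pos":[-0.301,0.017,0.03],"rotation":[0.007,0,-0.404]},{"claw":0.02,"delta_pos":[-0.301,0.017,0.03],"rotation":[0.007,0,-0.404]},{"claw":0.02,"delta_pos":[-0.301,0.017,0.03],"rotation":[0.007,0,-0.404]},{"claw":0.02,"delta_pos":[-0.301,0.017,0.09],"rotation":[0.007,0,-0.404]},{"claw":0.02,"delta_pos":[-0.301,0.017,0.15],"rotation":[0.007,0,-0.404]},{"claw":0.02,"delta_pos":[-0.301,0.017,0.187],"rotation":[0.007,0,-0.404]},{"claw":0.02,"delta_pos":[-0.301,0.017,0.189],"rotation":[0.007,0,-0.404]},{"claw":0.05,"delta_pos":[-0.301,0.017,0.189],"rotation":[0.007,0,-0.404]}]'
python3 go.py 453 -166 180 75
```

```text
clock: 5.75
eef_pos: [421.5, -430.5, 16.7]
eef_rot: [3.141, 0.002, 1.57]
wrist_force: [-0.9, 0.3, 0.5]
finger_gap: 40.6
now [ 421.5 -430.5   16.7] [1.8e+02 1.0e-01 9.0e+01] j [-0.86  0.62  1.52 -0.    0.99 -0.86] t 5.75
shift [ 0.2642  0.0315 -0.1638]
rot [0.001 0.002 0.261]
```

```bash
python3 -m pendant '[{"claw":0.052,"delta_pos":[0,0,-0.03],"rotation":[0,0,0]},{"claw":0.052,"delta_pos":[0,0,-0.09],"rotation":[0,0,0]},{"claw":0.052,"delta_pos":[0,0,-0.15],"rotation":[0,0,0]},{"claw":0.052,"delta_pos":[0.05,0.01,-0.19],"rotation":[0,0,0.26]},{"claw":0.052,"delta_pos":[0.264,0.0315,-0.19],"rotation":[0,0,0.26]},{"claw":0.052,"delta_pos":[0.264,0.0315,-0.19],"rotation":[0,0,0.26]},{"claw":0.052,"delta_pos":[0.264,0.0315,-0.19],"rotation":[0,0,0.26]},{"claw":0.052,"delta_pos":[0.264,0.0315,-0.18],"rotation":[0,0,0.26]},{"claw":0.052,"delta_pos":[0.264,0.0315,-0.17],"rotation":[0,0,0.26]},{"claw":0.052,"delta_pos":[0.264,0.0315,-0.165],"rotation":[0,0,0.26]}]'
python3 go.py 453 -166 93 75
python3 - <<'E'
from h import *
snap('wrist','w3');snap('side','s3')
E
```

```text
clock: 7.0
eef_pos: [453.0, -166.9, 181.6]
eef_rot: [3.14, 0.002, 1.31]
wrist_force: [0.8, -0.1, -0.1]
finger_gap: 51.9
now [ 453.  -166.9  181.6] [1.799e+02 1.000e-01 7.510e+01] j [-0.43  0.17  1.74 -0.    1.23 -0.17] t 7.0
shift [ 0.001  -0.0004  0.0886]
rot [0.002 0.002 0.001]
```

View pics/w3.png

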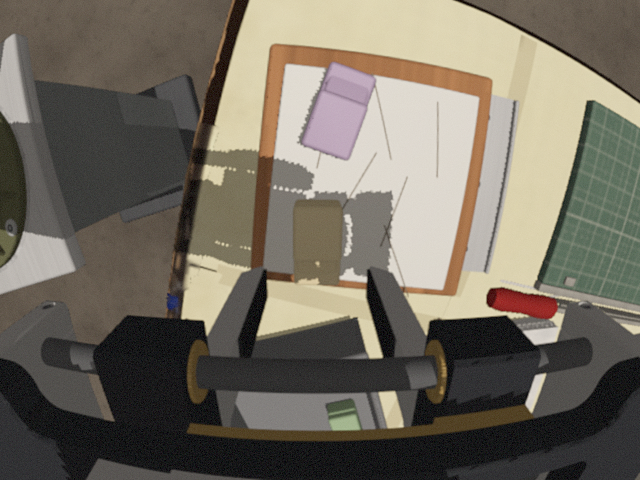

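View pics/s3.png

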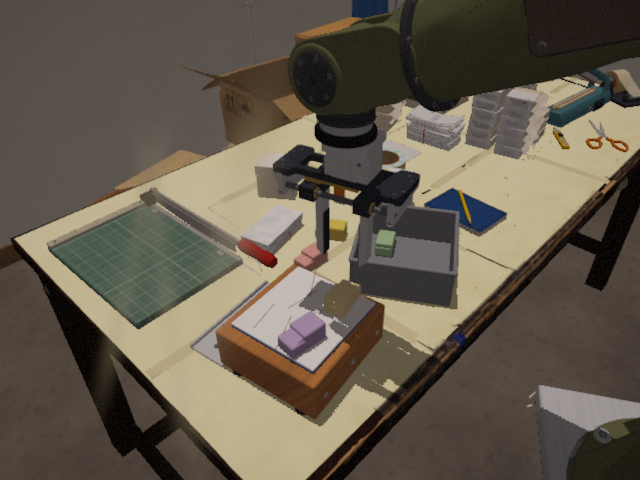

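```bash
python3 -m pendant '[{"claw":0.052,"delta_pos":[0.001,0,0.045],"rotation":[0,0,0]},{"claw":0.052,"delta_pos":[0.001,0,0.08],"rotation":[0,0,0]},{"claw":0.052,"delta_pos":[0.001,0,0.088],"rotation":[0,0,0]},{"claw":0.02,"delta_pos":[0.001,0,0.088],"rotation":[0,0,0]},{"claw":0.02,"delta_pos":[0.001,0,0.088],"rotation":[0,0,0]},{"claw":0.02,"delta_pos":[0.001,0,0.088],"rotation":[0,0,0]},{"claw":0.02,"delta_pos":[0.001,0,0.088],"rotation":[0,0,0]},{"claw":0.02,"delta_pos":[0.001,0,0.05],"rotation":[0,0,0]},{"claw":0.02,"delta_pos":[0.001,0,-0.01],"rotation":[0,0,0]},{"claw":0.02,"delta_pos":[0.001,0,-0.02],"rotation":[0,0,0]}]' 20
python3 go.py 336 -430 150 90;python3 go.py 336 -430 14 90
```

```text
clock: 8.35
eef_pos: [454.3, -166.6, 205.3]
eef_rot: [3.134, 0.003, 1.309]
wrist_force: [-1.0, -0.3, -0.7]
finger_gap: 34.0
now [ 454.3 -166.6  205.3] [179.6   0.2  75. ] j [-0.43  0.15  1.71 -0.    1.28 -0.16] t 8.35
shift [-0.2848 -0.0466  0.0558]
rot [ 0.007  0.004 -0.262]
now [ 454.3 -166.6  205.3] [179.6   0.2  75. ] j [-0.43  0.15  1.71 -0.    1.28 -0.16] t 8.35
shift [-0.2844 -0.0476  0.1918]
rot [ 0.007  0.004 -0.262]
```

```bash
python3 -m pendant '[{"claw":0.02,"delta_pos":[-0.285,-0.047,0.03],"rotation":[0.007,0.004,-0.262]},{"claw":0.02,"delta_pos":[-0.285,-0.047,0.03],"rotation":[0.007,0.004,-0.262]},{"claw":0.02,"delta_pos":[-0.285,-0.047,0.03],"rotation":[0.007,0.004,-0.262]},{"claw":0.02,"delta_pos":[-0.285,-0.047,0.03],"rotation":[0.007,0.004,-0.262]},{"claw":0.02,"delta_pos":[-0.285,-0.047,0.03],"rotation":[0.007,0.004,-0.262]},{"claw":0.02,"delta_pos":[-0.285,-0.047,0.09],"rotation":[0.007,0.004,-0.262]},{"claw":0.02,"delta_pos":[-0.285,-0.047,0.15],"rotation":[0.007,0.004,-0.262]},{"claw":0.02,"delta_pos":[-0.285,-0.047,0.189],"rotation":[0.007,0.004,-0.262]},{"claw":0.02,"delta_pos":[-0.285,-0.047,0.19],"rotation":[0.007,0.004,-0.262]},{"claw":0.05,"delta_pos":[-0.285,-0.047,0.19],"rotation":[0.007,0.004,-0.262]}]'
python3 go.py 488 -83 180 59
```

```text
clock: 9.6
eef_pos: [336.7, -431.1, 17.1]
eef_rot: [3.141, 0.001, 1.571]
wrist_force: [0.1, 0.4, -0.1]
finger_gap: 40.8
now [ 336.7 -431.1   17.1] [1.8e+02 1.0e-01 9.0e+01] j [-0.97  0.52  1.69  0.    0.93 -0.98] t 9.6
shift [ 0.3479  0.1516 -0.1631]
rot [0.001 0.001 0.542]
```

```bash
python3 -m pendant '[{"claw":0.052,"delta_pos":[0,0,-0.03],"rotation":[0,0,0]},{"claw":0.052,"delta_pos":[0,0,-0.09],"rotation":[0,0,0]},{"claw":0.052,"delta_pos":[0,0,-0.15],"rotation":[0,0,0]},{"claw":0.052,"delta_pos":[0.05,0.02,-0.19],"rotation":[0,0,0.57]},{"claw":0.052,"delta_pos":[0.348,0.152,-0.19],"rotation":[0,0,0.57]},{"claw":0.052,"delta_pos":[0.348,0.152,-0.19],"rotation":[0,0,0.57]},{"claw":0.052,"delta_pos":[0.348,0.152,-0.19],"rotation":[0,0,0.57]},{"claw":0.052,"delta_pos":[0.348,0.152,-0.18],"rotation":[0,0,0.57]},{"claw":0.052,"delta_pos":[0.348,0.152,-0.17],"rotation":[0,0,0.57]},{"claw":0.052,"delta_pos":[0.348,0.152,-0.165],"rotation":[0,0,0.57]}]'
python3 go.py 488 -83 93 57.5
python3 - <<'E'
from h import *
im,s=snap('wrist','w4'); print(s['eef_pos'])
E
```

```text
clock: 10.85
eef_pos: [489.3, -80.3, 183.8]
eef_rot: [3.137, -0.001, 1.004]
wrist_force: [-0.0, -1.2, 0.2]
finger_gap: 51.8
now [489.3 -80.3 183.8] [179.8  -0.   57.5] j [-0.24  0.2   1.7  -0.    1.24  0.33] t 10.85
shift [-0.0031 -0.0001  0.0908]
rot [ 0.004 -0.001  0.   ]
[489.324281   -80.30725566 183.79731822]
```

View pics/w4.png

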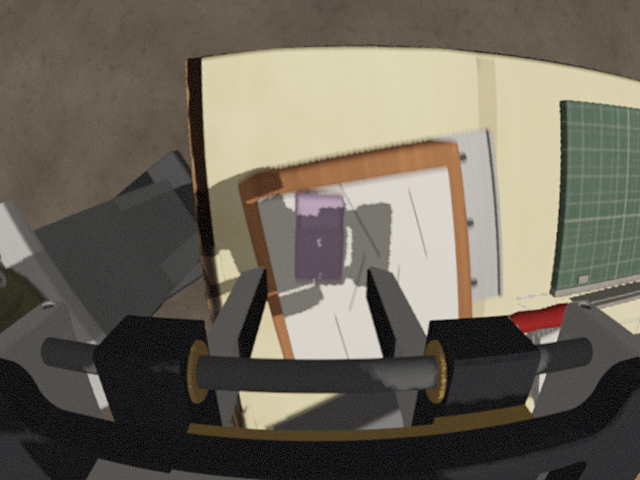

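```bash
python3 -m pendant '[{"claw":0.052,"delta_pos":[-0.003,0,0.045],"rotation":[0,0,0]},{"claw":0.052,"delta_pos":[-0.003,0,0.08],"rotation":[0,0,0]},{"claw":0.052,"delta_pos":[-0.003,0,0.09],"rotation":[0,0,0]},{"claw":0.02,"delta_pos":[-0.003,0,0.09],"rotation":[0,0,0]},{"claw":0.02,"delta_pos":[-0.003,0,0.09],"rotation":[0,0,0]},{"claw":0.02,"delta_pos":[-0.003,0,0.09],"rotation":[0,0,0]},{"claw":0.02,"delta_pos":[-0.003,0,0.09],"rotation":[0,0,0]},{"claw":0.02,"delta_pos":[-0.003,0,0.05],"rotation":[0,0,0]},{"claw":0.02,"delta_pos":[-0.003,0,-0.01],"rotation":[0,0,0]},{"claw":0.02,"delta_pos":[-0.003,0,-0.02],"rotation":[0,0,0]}]' 20
python3 go.py 336 -345 150 90;python3 go.py 336 -345 15 90
```

```text
clock: 12.15
eef_pos: [489.2, -81.5, 206.9]
eef_rot: [3.132, -0.003, 1.004]
wrist_force: [-0.1, 0.2, -0.4]
finger_gap: 33.7
now [489.2 -81.5 206.9] [179.5  -0.2  57.5] j [-0.24  0.17  1.68 -0.    1.28  0.33] t 12.15
shift [-0.3047  0.0116  0.0561]
rot [ 0.01  -0.    -0.566]
now [489.2 -81.5 206.9] [179.5  -0.2  57.5] j [-0.24  0.17  1.68 -0.    1.28  0.33] t 12.15
shift [-0.3051  0.0103  0.1911]
rot [ 0.01  -0.    -0.566]
```

```bash
python3 -m pendant '[{"claw":0.02,"delta_pos":[-0.305,0.011,0.03],"rotation":[0.01,0,-0.566]},{"claw":0.02,"delta_pos":[-0.305,0.011,0.03],"rotation":[0.01,0,-0.566]},{"claw":0.02,"delta_pos":[-0.305,0.011,0.03],"rotation":[0.01,0,-0.566]},{"claw":0.02,"delta_pos":[-0.305,0.011,0.03],"rotation":[0.01,0,-0.566]},{"claw":0.02,"delta_pos":[-0.305,0.011,0.03],"rotation":[0.01,0,-0.566]},{"claw":0.02,"delta_pos":[-0.305,0.011,0.09],"rotation":[0.01,0,-0.566]},{"claw":0.02,"delta_pos":[-0.305,0.011,0.15],"rotation":[0.01,0,-0.566]},{"claw":0.02,"delta_pos":[-0.305,0.011,0.189],"rotation":[0.01,0,-0.566]},{"claw":0.02,"delta_pos":[-0.305,0.011,0.19],"rotation":[0.01,0,-0.566]},{"claw":0.05,"delta_pos":[-0.305,0.011,0.19],"rotation":[0.01,0,-0.566]}]'
python3 go.py 500 -410 250 90
```

```text
clock: 13.4
eef_pos: [337.1, -345.7, 17.4]
eef_rot: [3.141, 0.001, 1.571]
wrist_force: [-0.0, -0.5, -0.0]
finger_gap: 40.9
now [ 337.1 -345.7   17.4] [180.   0.  90.] j [-0.87  0.41  1.87  0.    0.86 -0.87] t 13.4
shift [-0.0644  0.1631 -0.2324]
rot [ 0.001  0.001 -0.   ]
```

```bash
python3 -m pendant '[{"claw":0.052,"delta_pos":[0,0,-0.03],"rotation":[0,0,0]},{"claw":0.052,"delta_pos":[0,0,-0.09],"rotation":[0,0,0]},{"claw":0.052,"delta_pos":[0,0,-0.15],"rotation":[0,0,0]},{"claw":0.052,"delta_pos":[-0.02,0.05,-0.2],"rotation":[0,0,0]},{"claw":0.052,"delta_pos":[-0.065,0.18,-0.23],"rotation":[0,0,0]},{"claw":0.052,"delta_pos":[-0.065,0.18,-0.23],"rotation":[0,0,0]},{"claw":0.052,"delta_pos":[-0.065,0.18,-0.23],"rotation":[0,0,0]},{"claw":0.052,"delta_pos":[-0.065,0.18,-0.23],"rotation":[0,0,0]}]'
python3 - <<'E'
from h import *
im,s=snap('wrist','w5'); print(s['eef_pos'])
import pickle; pickle.dump(s,open('w5.pkl','wb'))
E
```

```text
clock: 14.4
eef_pos: [517.9, -410.5, 249.3]
eef_rot: [3.139, 0.002, 1.572]
wrist_force: [0.3, -0.7, 0.2]
finger_gap: 52.2
[ 517.85612401 -410.45195896  249.32633875]
```

View pics/w5.png

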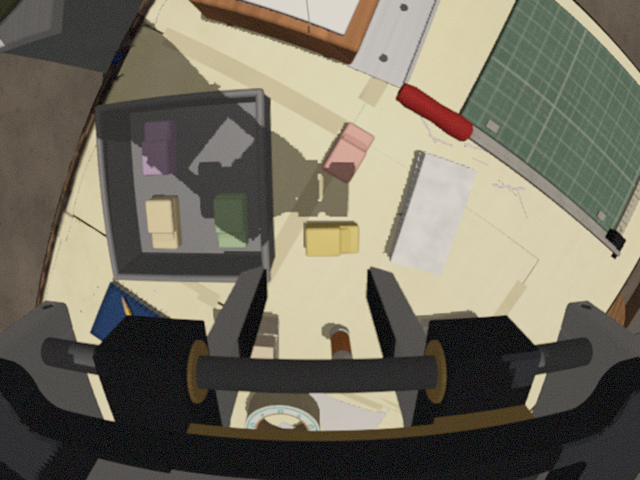

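```bash
python3 - <<'E'
import cv2
a=cv2.imread('pics/w5.png')
cv2.imwrite('pics/w5a.png',cv2.resize(a[110:270,260:420],None,fx=3.6,fy=3.6,interpolation=cv2.INTER_CUBIC))
E
```

```text
(no output)
```

View pics/w5a.png

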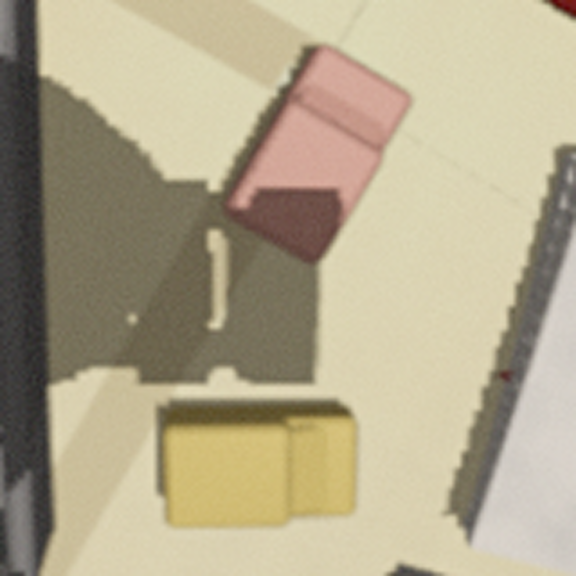

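```bash
python3 - <<'E'
from fit import *
import pickle; s=pickle.load(open('w5.pkl','rb'))
A=lambda p:np.array(p)/3.6+[260,110]
for n,p in [('pink',[(287,107),(230,210),(317,262),(374,153)]),('yellow',[(288,422),(165,422),(168,526),(288,525)])]:
    c,a,b,e,f=rect(onz('wrist',A(p),30,s)); print(n,c,a,b,e,f,'body',c-8*np.array([np.cos(np.radians(e)),np.sin(np.radians(e))]))
E
```

```text
pink [ 547.8 -363.9] 36.1 29.9 -117.5 -28.9 body [ 551.49398891 -356.80391333]
yellow [ 526.  -454.1] 37.8 33.6 -179.7 -88.8 body [ 533.99989034 -454.05811229]
```

```bash
python3 - <<'E'
from h import *
print('glue',onz('scene',[(441,352)],0),onz('scene',[(445,306)],97), 'stack',onz('scene',[(381,348)],80),'cards',onz('scene',[(420,262)],31))
E
python3 go.py 551 -357 93 62; python3 go.py 551 -357 7 62
```

```text
glue [[ 553.192931   -586.70797761    0.        ]] [[ 546.84671926 -585.94629472   97.        ]] stack [[ 424.41586763 -591.56103217   80.        ]] cards [[ 653.1455076  -414.31911759   31.        ]]
now [ 516.9 -410.3  249. ] [1.799e+02 1.000e-01 9.000e+01] j [-0.73  0.53  1.1  -0.    1.51 -0.73] t 14.45
shift [0.0536 0.0339 0.1559]
rot [0.002 0.001 0.489]
now [ 516.9 -410.3  249. ] [1.799e+02 1.000e-01 9.000e+01] j [-0.73  0.53  1.1  -0.    1.51 -0.73] t 14.45
shift [0.0537 0.0337 0.2419]
rot [0.002 0.001 0.489]
```

```bash
python3 -m pendant '[{"claw":0.054,"delta_pos":[0.054,0.034,0.06],"rotation":[0.002,0,0.489]},{"claw":0.054,"delta_pos":[0.054,0.034,0.12],"rotation":[0.002,0,0.489]},{"claw":0.054,"delta_pos":[0.054,0.034,0.16],"rotation":[0.002,0,0.489]},{"claw":0.054,"delta_pos":[0.054,0.034,0.2],"rotation":[0.002,0,0.489]},{"claw":0.054,"delta_pos":[0.054,0.034,0.235],"rotation":[0.002,0,0.489]},{"claw":0.054,"delta_pos":[0.054,0.034,0.242],"rotation":[0.002,0,0.489]},{"claw":0.054,"delta_pos":[0.054,0.034,0.242],"rotation":[0.002,0,0.489]},{"claw":0.02,"delta_pos":[0.054,0.034,0.242],"rotation":[0.002,0,0.489]},{"claw":0.02,"delta_pos":[0.054,0.034,0.242],"rotation":[0.002,0,0.489]},{"claw":0.02,"delta_pos":[0.054,0.034,0.242],"rotation":[0.002,0,0.489]}]' 20
python3 go.py 551 -357 150 62; python3 go.py 420 -345 150 90; python3 go.py 420 -345 18 90;
```

```text
clock: 15.7
eef_pos: [551.6, -357.0, 8.0]
eef_rot: [3.14, 0.001, 1.082]
wrist_force: [-1.1, 0.9, 7.5]
finger_gap: 33.8
now [ 551.6 -357.     8. ] [1.799e+02 1.000e-01 6.200e+01] j [-0.63  0.74  1.35 -0.    1.05 -0.14] t 15.7
shift [-0.0005 -0.0003 -0.142 ]
rot [0.002 0.001 0.   ]
now [ 551.6 -357.     8. ] [1.799e+02 1.000e-01 6.200e+01] j [-0.63  0.74  1.35 -0.    1.05 -0.14] t 15.7
shift [-0.0514 -0.1216 -0.1421]
rot [ 0.001  0.002 -0.489]
now [ 551.6 -357.     8. ] [1.799e+02 1.000e-01 6.200e+01] j [-0.63  0.74  1.35 -0.    1.05 -0.14] t 15.7
shift [-0.0512 -0.1218 -0.0101]
rot [ 0.001  0.002 -0.489]
```

```bash
python3 -m pendant '[{"claw":0.02,"delta_pos":[0,0,-0.05],"rotation":[0,0,0]},{"claw":0.02,"delta_pos":[0,0,-0.11],"rotation":[0,0,0]},{"claw":0.02,"delta_pos":[-0.015,-0.03,-0.142],"rotation":[0,0,-0.2]},{"claw":0.02,"delta_pos":[-0.051,-0.122,-0.142],"rotation":[0,0,-0.489]},{"claw":0.02,"delta_pos":[-0.051,-0.122,-0.142],"rotation":[0,0,-0.489]},{"claw":0.02,"delta_pos":[-0.051,-0.122,-0.142],"rotation":[0,0,-0.489]},{"claw":0.02,"delta_pos":[-0.051,-0.122,-0.08],"rotation":[0,0,-0.489]},{"claw":0.02,"delta_pos":[-0.051,-0.122,-0.025],"rotation":[0,0,-0.489]},{"claw":0.02,"delta_pos":[-0.051,-0.122,-0.01],"rotation":[0,0,-0.489]},{"claw":0.05,"delta_pos":[-0.051,-0.122,-0.01],"rotation":[0,0,-0.489]}]'
python3 go.py 420 -345 180 90;python3 go.py 534 -454 180 0
```

```text
clock: 16.95
eef_pos: [420.6, -345.0, 18.3]
eef_rot: [3.141, 0.002, 1.571]
wrist_force: [0.3, 0.3, 1.1]
finger_gap: 40.9
now [ 420.6 -345.    18.3] [1.8e+02 1.0e-01 9.0e+01] j [-0.75  0.52  1.7  -0.    0.92 -0.75] t 16.95
shift [-0.0003 -0.0004 -0.1617]
rot [0.001 0.002 0.   ]
now [ 420.6 -345.    18.3] [1.8e+02 1.0e-01 9.0e+01] j [-0.75  0.52  1.7  -0.    0.92 -0.75] t 16.95
shift [-0.1094  0.1135 -0.1614]
rot [2.000e-03 1.000e-03 1.571e+00]
```

```bash
python3 -m pendant '[{"claw":0.048,"delta_pos":[0,0,-0.05],"rotation":[0,0,0]},{"claw":0.054,"delta_pos":[0,0,-0.11],"rotation":[0,0,0.1]},{"claw":0.054,"delta_pos":[-0.02,0.02,-0.16],"rotation":[0,0,0.3]},{"claw":0.054,"delta_pos":[-0.11,0.113,-0.16],"rotation":[0,0,1.571]},{"claw":0.054,"delta_pos":[-0.11,0.113,-0.16],"rotation":[0,0,1.571]},{"claw":0.054,"delta_pos":[-0.11,0.113,-0.16],"rotation":[0,0,1.571]},{"claw":0.054,"delta_pos":[-0.11,0.113,-0.16],"rotation":[0,0,1.571]},{"claw":0.054,"delta_pos":[-0.11,0.113,-0.16],"rotation":[0,0,1.571]},{"claw":0.054,"delta_pos":[-0.11,0.113,-0.16],"rotation":[0,0,1.571]},{"claw":0.054,"delta_pos":[-0.11,0.113,-0.16],"rotation":[0,0,1.571]}]'
python3 - <<'E'
from h import *
im,s=snap('wrist','w6'); print(s['eef_pos'])
im,s=snap('scene','sc6')
E
python3 go.py 534 -454 7 0
```

```text
clock: 18.2
eef_pos: [534.0, -454.9, 182.2]
eef_rot: [3.137, -0.004, -0.006]
wrist_force: [-0.3, -0.2, -0.5]
finger_gap: 54.0
[ 534.04578856 -454.86244225  182.15091427]
now [ 534.  -454.9  181.8] [ 1.798e+02 -2.000e-01 -1.000e-01] j [-0.76  0.66  1.05 -0.    1.43  0.82] t 18.3
shift [-0.0006 -0.0016  0.1747]
rot [ 0.004 -0.004 -0.002]
```

View pics/w6.png

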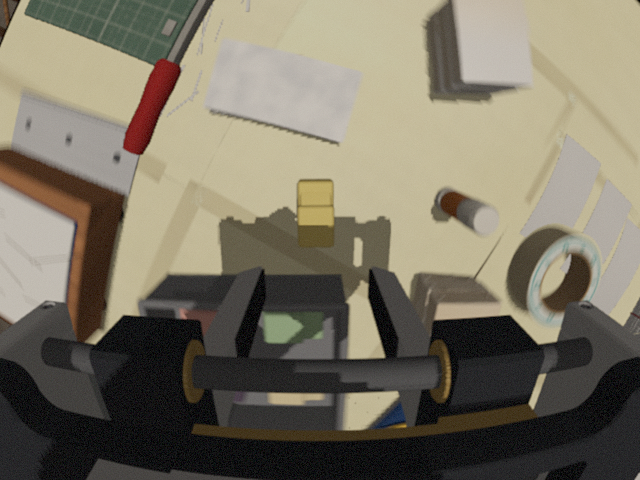

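View pics/sc6.png

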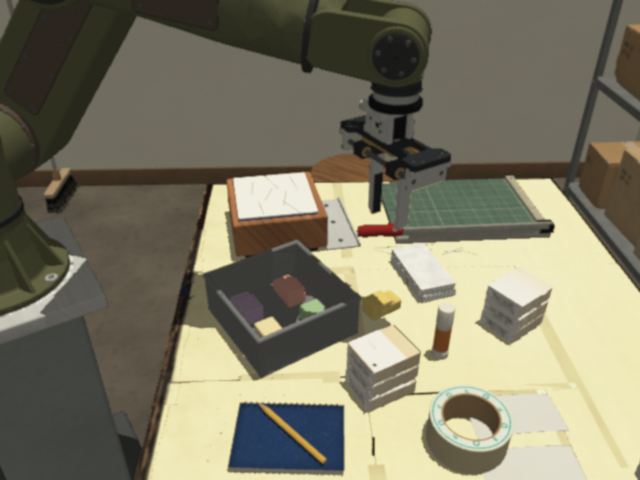

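```bash
python3 -m pendant '[{"claw":0.056,"delta_pos":[0,-0.001,0.06],"rotation":[0.004,-0.004,0]},{"claw":0.056,"delta_pos":[0,-0.001,0.12],"rotation":[0.004,-0.004,0]},{"claw":0.056,"delta_pos":[0,-0.001,0.165],"rotation":[0.004,-0.004,0]},{"claw":0.056,"delta_pos":[0,-0.001,0.174],"rotation":[0.004,-0.004,0]},{"claw":0.02,"delta_pos":[0,-0.001,0.174],"rotation":[0.004,-0.004,0]},{"claw":0.02,"delta_pos":[0,-0.001,0.174],"rotation":[0.004,-0.004,0]},{"claw":0.02,"delta_pos":[0,-0.001,0.174],"rotation":[0.004,-0.004,0]},{"claw":0.02,"delta_pos":[0,-0.001,0.174],"rotation":[0.004,-0.004,0]},{"claw":0.02,"delta_pos":[0,-0.001,0.12],"rotation":[0.004,-0.004,0]},{"claw":0.02,"delta_pos":[0,-0.001,0.06],"rotation":[0.004,-0.004,0]}]' 20
python3 go.py 378 -387 150 0; python3 go.py 378 -387 60 0;
```

```text
clock: 19.55
eef_pos: [533.9, -453.9, 123.5]
eef_rot: [-3.141, 0.001, -0.002]
wrist_force: [-0.4, -0.4, -0.5]
finger_gap: 33.5
now [ 533.9 -453.9  123.5] [-1.8e+02  1.0e-01 -1.0e-01] j [-0.76  0.71  1.11 -0.    1.32  0.82] t 19.55
shift [-0.1561 -0.0666 -0.0263]
rot [-0.     0.001 -0.002]
now [ 533.9 -453.9  123.5] [-1.8e+02  1.0e-01 -1.0e-01] j [-0.76  0.71  1.11 -0.    1.32  0.82] t 19.55
shift [-0.156  -0.0666  0.0637]
rot [-0.     0.001 -0.002]
```

```bash
python3 -m pendant '[{"claw":0.02,"delta_pos":[0,0,-0.03],"rotation":[0,0,-0.2]},{"claw":0.02,"delta_pos":[-0.156,-0.067,-0.03],"rotation":[0,0,-1.57]},{"claw":0.02,"delta_pos":[-0.156,-0.067,-0.03],"rotation":[0,0,-1.57]},{"claw":0.02,"delta_pos":[-0.156,-0.067,-0.03],"rotation":[0,0,-1.57]},{"claw":0.02,"delta_pos":[-0.156,-0.067,-0.03],"rotation":[0,0,-1.57]},{"claw":0.02,"delta_pos":[-0.156,-0.067,-0.03],"rotation":[0,0,-1.57]},{"claw":0.02,"delta_pos":[-0.156,-0.067,-0.03],"rotation":[0,0,-1.57]},{"claw":0.02,"delta_pos":[-0.156,-0.067,-0.03],"rotation":[0,0,-1.57]},{"claw":0.02,"delta_pos":[-0.156,-0.067,-0.0],"rotation":[0,0,-1.57]},{"claw":0.02,"delta_pos":[-0.156,-0.067,0.03],"rotation":[0,0,-1.57]}]'
python3 go.py 378 -387 41 90
python3 - <<'E'
from h import *
im,s=snap('wrist','w7')
im,s=snap('scene','sc7')
E
```

```text
clock: 20.8
eef_pos: [378.3, -386.9, 94.1]
eef_rot: [3.141, 0.002, 1.569]
wrist_force: [0.0, 0.4, -0.9]
finger_gap: 33.8
now [ 378.3 -386.9   94.1] [1.80e+02 1.00e-01 8.99e+01] j [-0.86  0.4   1.66 -0.    1.08 -0.86] t 20.8
shift [ 0.     -0.0004  0.0531]
rot [ 0.001  0.002 -0.001]
```

View pics/w7.png

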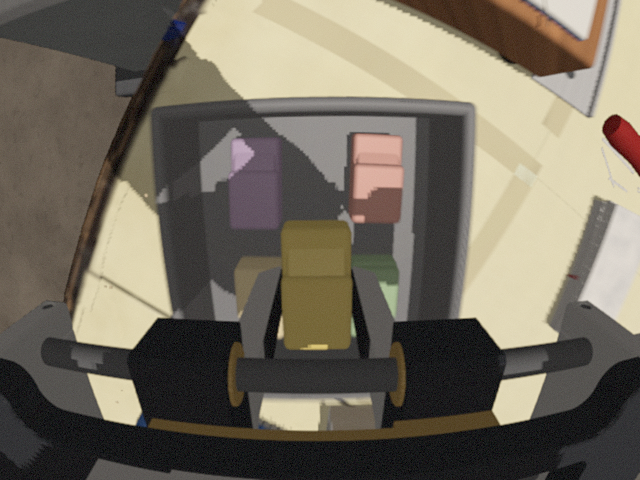

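```bash
python3 -m pendant '[{"claw":0.02,"delta_pos":[0,0,0.04],"rotation":[0,0,0]},{"claw":0.02,"delta_pos":[0,0,0.052],"rotation":[0,0,0]},{"claw":0.02,"delta_pos":[0,0,0.052],"rotation":[0,0,0]},{"claw":0.05,"delta_pos":[0,0,0.052],"rotation":[0,0,0]},{"claw":0.05,"delta_pos":[0,0,0.052],"rotation":[0,0,0]},{"claw":0.05,"delta_pos":[0,0,0.0],"rotation":[0,0,0]},{"claw":0.05,"delta_pos":[0,0,-0.06],"rotation":[0,0,0]},{"claw":0.05,"delta_pos":[0,0,-0.12],"rotation":[0,0,0]},{"claw":0.05,"delta_pos":[0,0,-0.14],"rotation":[0,0,0]}]'
python3 - <<'E'
from h import *
im,s=snap('wrist','w8')
im,s=snap('side','s8')
E
```

```text
clock: 22.02
eef_pos: [378.3, -386.7, 236.7]
eef_rot: [3.141, 0.002, 1.568]
wrist_force: [0.2, 0.1, -0.5]
finger_gap: 49.9
```

View pics/w8.png

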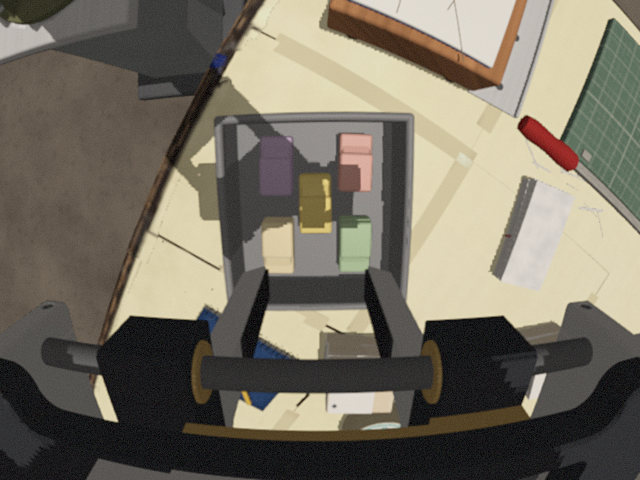

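View pics/s8.png

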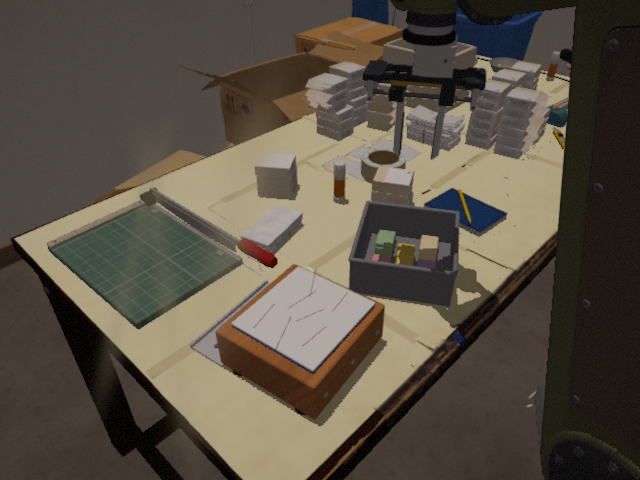

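```bash
cat >> h.py <<'E'
SC=np.array([506,-135.2]); SY=np.radians(-21.1)
def S(x,y,z): # stand coords -> world
    return np.array([SC[0]+x*np.cos(SY)-y*np.sin(SY),SC[1]+x*np.sin(SY)+y*np.cos(SY),z])
def Sinv(P): 
    d=np.asarray(P)[...,:2]-SC; return np.stack([d[...,0]*np.cos(SY)+d[...,1]*np.sin(SY),-d[...,0]*np.sin(SY)+d[...,1]*np.cos(SY)],-1)
E
python3 -c "
from h import *
print(S(-40,0,290),S(-96,-3,84))"
python3 go.py 469 -121 290 159
```

```text
[ 468.68185861 -120.80012768  290.        ] [ 415.35647023 -103.43916702   84.        ]
now [ 378.2 -386.6  234.9] [1.80e+02 1.00e-01 8.99e+01] j [-0.86  0.26  1.51 -0.    1.38 -0.86] t 22.125
shift [ 0.2658  0.0901 -0.0553]
rot [-1.000e-03  1.000e-03 -1.207e+00]
```

```bash
python3 -m pendant '[{"claw":0.06,"delta_pos":[0.266,0.09,-0.055],"rotation":[0,0,-1.207]},{"claw":0.06,"delta_pos":[0.266,0.09,-0.055],"rotation":[0,0,-1.207]},{"claw":0.06,"delta_pos":[0.266,0.09,-0.055],"rotation":[0,0,-1.207]},{"claw":0.06,"delta_pos":[0.266,0.09,-0.055],"rotation":[0,0,-1.207]},{"claw":0.06,"delta_pos":[0.266,0.09,-0.055],"rotation":[0,0,-1.207]},{"claw":0.06,"delta_pos":[0.266,0.09,-0.055],"rotation":[0,0,-1.207]},{"claw":0.06,"delta_pos":[0.266,0.09,-0.055],"rotation":[0,0,-1.207]},{"claw":0.06,"delta_pos":[0.266,0.09,-0.055],"rotation":[0,0,-1.207]},{"claw":0.06,"delta_pos":[0.266,0.09,-0.055],"rotation":[0,0,-1.207]}]'
python3 - <<'E'
from h import *
im,s=snap('wrist','w9'); import pickle; pickle.dump(s,open('w9.pkl','wb'))
cv2.imwrite('pics/w9a.png',cv2.resize(im[:,:,::-1][110:350,200:460],None,fx=2.4,fy=2.4,interpolation=cv2.INTER_CUBIC))
E
```

```text
clock: 23.25
eef_pos: [468.8, -120.9, 289.1]
eef_rot: [-3.141, -0.0, 2.773]
wrist_force: [0.6, -0.3, -0.0]
finger_gap: 60.2
```

View pics/w9a.png

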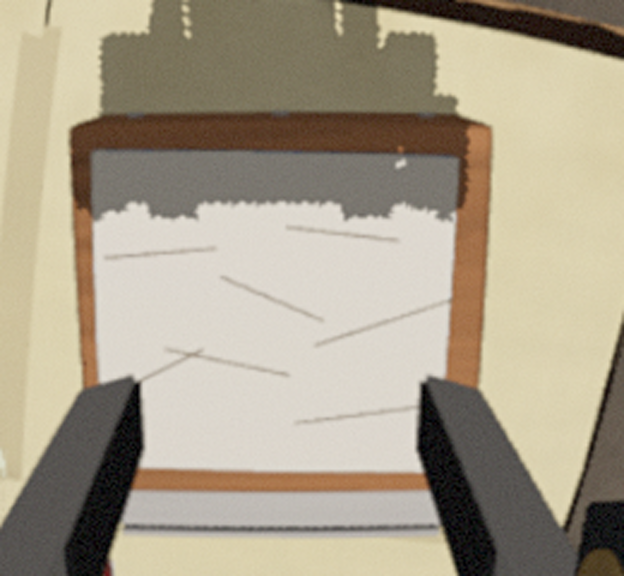

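```bash
python3 - <<'E'
from fit import *
import pickle; s=pickle.load(open('w9.pkl','rb'))
A=lambda p:np.array(p)/2.4+[200,110]
for n,p,z in [('L',[(73,160),(85,380)],80),('R',[(490,160),(478,380)],80),('near',[(110,116),(450,113)],80),('far',[(150,490),(420,489)],80),
 ('pl near',[(92,151),(462,154)],88),('pl far',[(145,471),(420,472)],88),('plL',[(92,151),(99,380)],88),('plR',[(460,180),(448,370)],88)]:
    print(n,Sinv(onz('wrist',A(p),z,s)).round(1).tolist())
E
```

```text
L [[-72.2, -92.3], [31.5, -92.4]]
R [[-72.4, 92.9], [31.4, 93.2]]
near [[-91.4, -74.9], [-92.8, 74.1]]
far [[89.2, -64.2], [88.7, 68.6]]
pl near [[-76.9, -81.7], [-75.6, 78.4]]
pl far [[74.8, -64.7], [75.2, 66.6]]
plL [[-76.9, -81.7], [28.4, -83.8]]
plR [[-64.2, 77.9], [23.2, 76.7]]
```

```bash
python3 -c "
from h import *
print(S(-98,-3,84))"; python3 go.py 413.5 -102.7 84 159
```

```text
[ 413.49056316 -102.71917341   84.        ]
now [ 468.8 -120.9  289.3] [-179.9    0.   158.9] j [-0.33  0.1   1.57 -0.    1.48 -1.53] t 23.3
shift [ 0.0581 -0.0027  0.2053]
rot [-0.001  0.    -0.002]
```

```bash
python3 -m pendant '[{"claw":0.06,"delta_pos":[0.058,-0.003,0.03],"rotation":[0,0,0]},{"claw":0.06,"delta_pos":[0.058,-0.003,0.08],"rotation":[0,0,0]},{"claw":0.06,"delta_pos":[0.058,-0.003,0.13],"rotation":[0,0,0]},{"claw":0.06,"delta_pos":[0.058,-0.003,0.18],"rotation":[0,0,0]},{"claw":0.06,"delta_pos":[0.058,-0.003,0.2],"rotation":[0,0,0]},{"claw":0.06,"delta_pos":[0.058,-0.003,0.2055],"rotation":[0,0,0]},{"claw":0.06,"delta_pos":[0.058,-0.003,0.2055],"rotation":[0,0,0]}]'
python3 - <<'E'
from h import *
s=manip.read_state(); print(Sinv(s['eef_pos']),s['eef_pos'],s['eef_rot'])
snap('side','s10')
E
```

```text
clock: 24.18
eef_pos: [413.8, -103.1, 84.2]
eef_rot: [-3.141, 0.0, 2.773]
wrist_force: [-0.4, -0.6, 0.7]
finger_gap: 60.2
[-97.57679795  -3.28802554] [ 413.78170274 -103.14023924   84.24332712] [-3.14057500e+00  4.55613668e-04  2.77269848e+00]
```

View pics/s10.png

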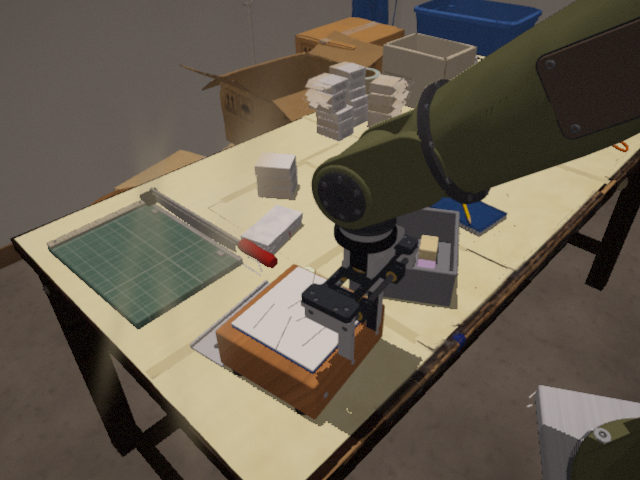

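```bash
python3 -m pendant '[{"claw":0.06,"delta_pos":[-0.012,0,0],"rotation":[0,0,0]},{"claw":0.06,"delta_pos":[-0.022,0,0],"rotation":[0,0,0]},{"claw":0.06,"delta_pos":[-0.032,0,0],"rotation":[0,0,0]},{"claw":0.06,"delta_pos":[-0.042,0,0],"rotation":[0,0,0]},{"claw":0.06,"delta_pos":[-0.052,0,0],"rotation":[0,0,0]},{"claw":0.06,"delta_pos":[-0.062,0,0],"rotation":[0,0,0]},{"claw":0.06,"delta_pos":[-0.072,0,0],"rotation":[0,0,0]},{"claw":0.06,"delta_pos":[-0.082,0,0],"rotation":[0,0,0]},{"claw":0.06,"delta_pos":[-0.092,0,0],"rotation":[0,0,0]},{"claw":0.06,"delta_pos":[-0.092,0,0],"rotation":[0,0,0]}]'
python3 - <<'E'
from h import *
s=manip.read_state(); print(Sinv(s['eef_pos']),s['eef_pos'],s['eef_rot'])
snap('side','s11');snap('wrist','w11')
E
```

```text
clock: 25.48
eef_pos: [500.4, -136.6, 84.6]
eef_rot: [-3.141, 0.002, 2.773]
wrist_force: [-0.4, 0.2, -1.0]
finger_gap: 60.2
[-4.72992511 -3.33785817] [ 500.38558136 -136.61130864   84.58792214] [-3.14064299e+00  1.62920878e-03  2.77275304e+00]
```

View pics/s11.png

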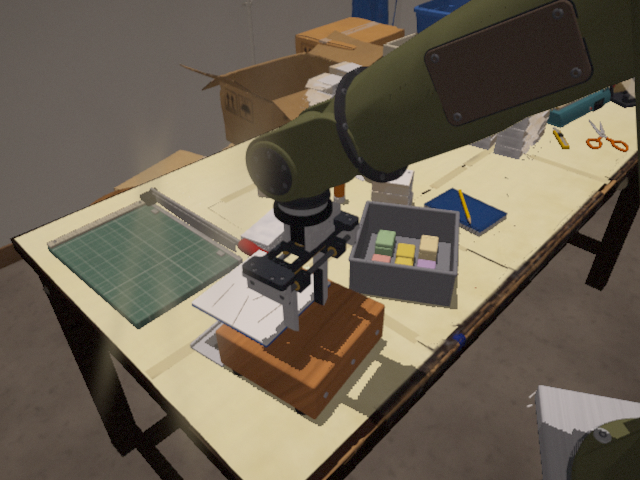

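View pics/w11.png

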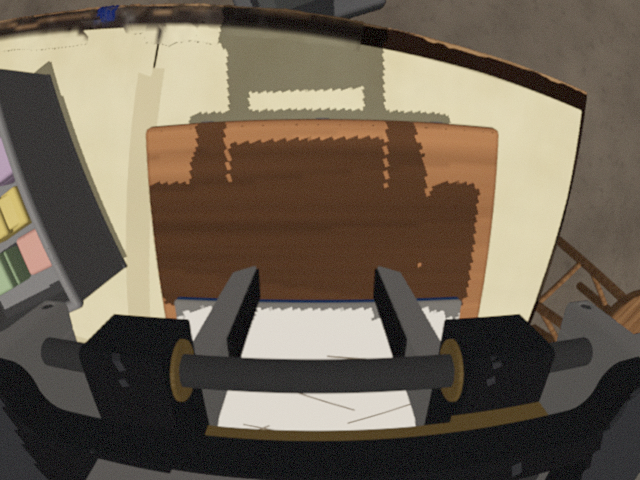

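```bash
python3 -m pendant '[{"claw":0.06,"delta_pos":[-0.006,0,0],"rotation":[0,0,0]},{"claw":0.06,"delta_pos":[-0.010,0,0],"rotation":[0,0,0]},{"claw":0.06,"delta_pos":[-0.014,0,0],"rotation":[0,0,0]},{"claw":0.06,"delta_pos":[-0.017,0,0],"rotation":[0,0,0]},{"claw":0.06,"delta_pos":[-0.019,0,0],"rotation":[0,0,0]},{"claw":0.06,"delta_pos":[-0.019,0,0],"rotation":[0,0,0]},{"claw":0.06,"delta_pos":[-0.019,0,0],"rotation":[0,0,0]}]'
python3 - <<'E'
from h import *
s=manip.read_state(); print(Sinv(s['eef_pos']),s['eef_pos'],s['eef_rot'])
snap('side','s12');snap('wrist','w12')
E
```

```text
clock: 26.45
eef_pos: [517.6, -143.2, 84.7]
eef_rot: [-3.141, 0.002, 2.773]
wrist_force: [-0.1, -0.2, -0.2]
finger_gap: 60.1
[13.69464132 -3.33558759] [ 517.57566314 -143.2419754    84.69055515] [-3.14057773e+00  1.59476358e-03  2.77289400e+00]
```

View pics/s12.png

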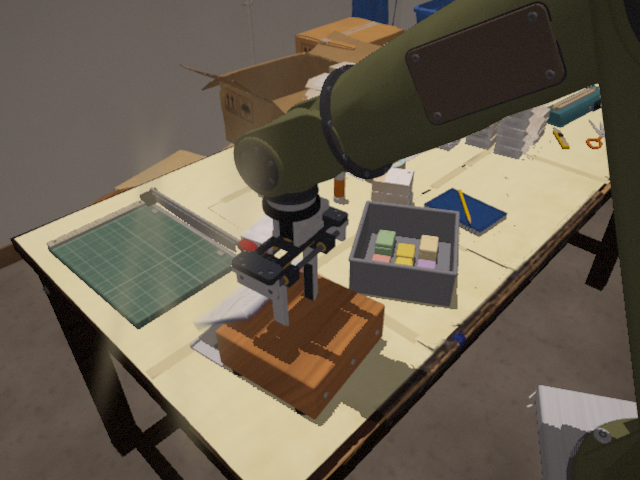

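View pics/w12.png

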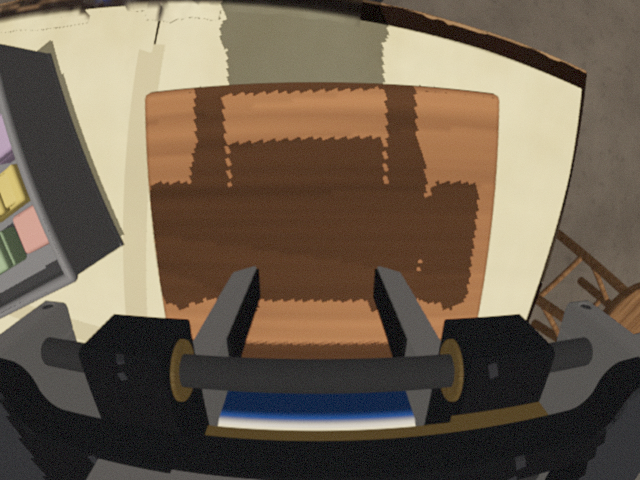

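```bash
python3 -m pendant '[{"claw":0.06,"delta_pos":[0.03,0,0],"rotation":[0,0,0]},{"claw":0.06,"delta_pos":[0.08,0,-0.02],"rotation":[0,0,0]},{"claw":0.06,"delta_pos":[0.12,0,-0.08],"rotation":[0,0,0]},{"claw":0.06,"delta_pos":[0.12,0,-0.14],"rotation":[0,0,0]},{"claw":0.06,"delta_pos":[0.12,0,-0.2],"rotation":[0,0,0]},{"claw":0.06,"delta_pos":[0.12,0,-0.2],"rotation":[0,0,0]},{"claw":0.06,"delta_pos":[0.12,0,-0.2],"rotation":[0,0,0]}]'
python3 - <<'E'
from h import *
import pickle
im,s=snap('side','s13');im2,s=snap('wrist','w13'); pickle.dump(s,open('w13.pkl','wb')); im3,_=snap('scene','sc13')
cv2.imwrite('pics/s13a.png',cv2.resize(im[:,:,::-1][220:420,170:400],None,fx=2.8,fy=2.8,interpolation=cv2.INTER_CUBIC))
cv2.imwrite('pics/sc13a.png',cv2.resize(im3[:,:,::-1][140:280,200:380],None,fx=4,fy=4,interpolation=cv2.INTER_CUBIC))
E
```

```text
clock: 27.42
eef_pos: [405.2, -99.6, 284.0]
eef_rot: [-3.141, 0.001, 2.773]
wrist_force: [0.5, 0.6, 0.4]
finger_gap: 59.6
```

View pics/s13a.png

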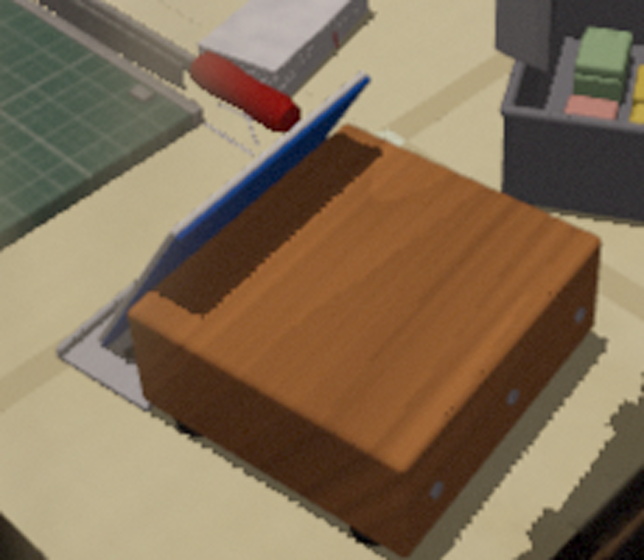

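View pics/sc13a.png

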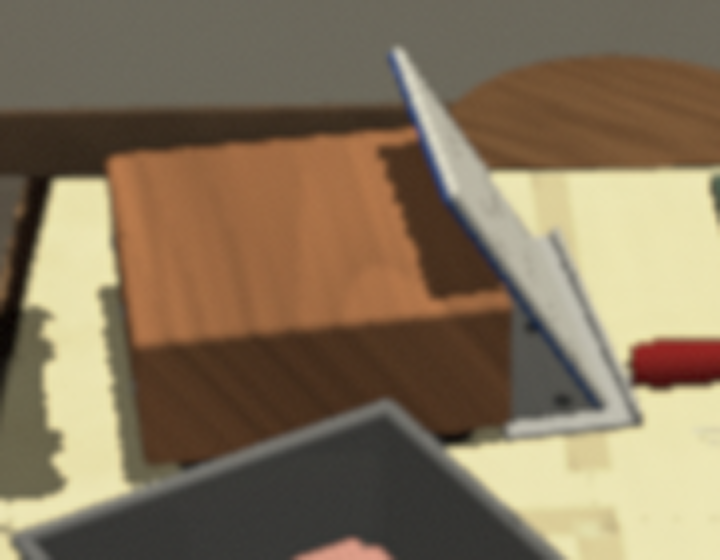

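View pics/w13.png

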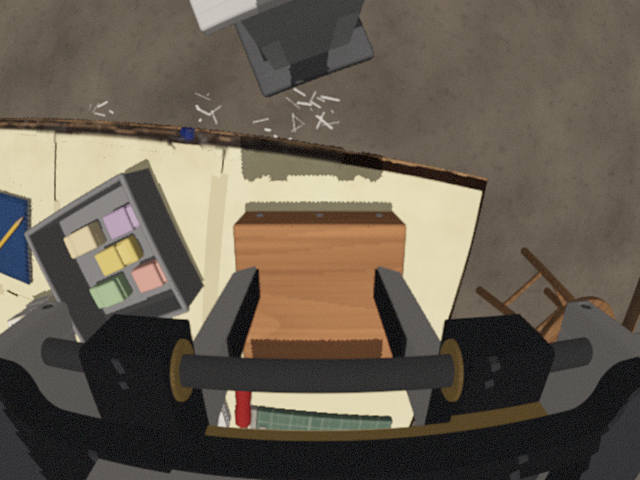

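```bash
python3 - <<'E'
from h import *
A=lambda p:np.array(p)/2.8+[170,220]; B=lambda p:np.array(p)/4+[200,140]
def T(a,b):
    o1,d1=rays('side',A(a)); o2,d2=rays('scene',B(b)); return tri(o1,d1[0],o2,d2[0])
for n,a,b in [('top+y',(174,236),(394,52)),('top-y',(367,78),(450,193))]:
    P=T(a,b); print(n,P.round(1),Sinv(P).round(1))
print('bottom -y front',Sinv(onz('scene',B([(605,405)]),4)))
E
```

```text
top+y [592.  -86.3 132.3] [62.6 76.6]
top-y [ 534.3 -231.9  133.4] [ 61.2 -80.1]
bottom -y front [[141.01143596 -78.29890948]]
```

```bash
cat > gs.py <<'E'
# gs.py x y z theta : stand coords; theta = tool below-horizontal angle (90 down, >90 pointing back to robot), jaws in stand xz plane
import sys; from h import *
a=[float(v) for v in sys.argv[1:]]; s=manip.read_state()
def Rt(th,yaw=SY):
    t=np.radians(th); ex=np.array([np.cos(yaw),np.sin(yaw),0]); ey=np.array([-np.sin(yaw),np.cos(yaw),0]); k=np.array([0,0,1.])
    d=ex*np.cos(t)-k*np.sin(t); n=ex*np.sin(t)+k*np.cos(t); return np.stack([ey,n,d],1)
R=Rrpy(s['eef_rot']); p=s['eef_pos']
print('now stand',Sinv(p).round(1),p[2].round(1),'th',np.degrees(np.arctan2(-R[2,2],R[:2,2]@[np.cos(SY),np.sin(SY)])).round(1),'j',s['joints'].round(2),'t',s['clock'],'F',s['wrist_force'].round(1),'gap',round(s['finger_gap'],1))
if len(a)>2:
    print('shift',(toolshift(S(*a[:3]),s)/1000).round(4))
    if len(a)>3: print('rot',Ro.from_matrix(R.T@Rt(a[3])).as_rotvec().round(3))
E
python3 gs.py 10 -2 240 57.5
```

```text
now stand [-107.    -3.1] 283.1 th 90.1 j [-0.33 -0.06  1.74 -0.    1.46 -1.53] t 27.575 F [-1.3 -0.6  0.1] gap 60.4
shift [-0.1171  0.0012  0.043 ]
rot [-0.446 -0.444  1.524]
```

```bash
python3 -m pendant '[{"claw":0.04,"delta_pos":[-0.117,0.001,0.01],"rotation":[-0.446,-0.444,1.524]},{"claw":0.03,"delta_pos":[-0.117,0.001,0.01],"rotation":[-0.446,-0.444,1.524]},{"claw":0.024,"delta_pos":[-0.117,0.001,0.01],"rotation":[-0.446,-0.444,1.524]},{"claw":0.024,"delta_pos":[-0.117,0.001,0.01],"rotation":[-0.446,-0.444,1.524]},{"claw":0.024,"delta_pos":[-0.117,0.001,0.02],"rotation":[-0.446,-0.444,1.524]},{"claw":0.024,"delta_pos":[-0.117,0.001,0.03],"rotation":[-0.446,-0.444,1.524]},{"claw":0.024,"delta_pos":[-0.117,0.001,0.043],"rotation":[-0.446,-0.444,1.524]},{"claw":0.024,"delta_pos":[-0.117,0.001,0.043],"rotation":[-0.446,-0.444,1.524]},{"claw":0.024,"delta_pos":[-0.117,0.001,0.043],"rotation":[-0.446,-0.444,1.524]},{"claw":0.024,"delta_pos":[-0.117,0.001,0.043],"rotation":[-0.446,-0.444,1.524]}]'
python3 gs.py 34.5 -2 175 57.5
```

```text
clock: 28.82
eef_pos: [514.0, -140.2, 238.8]
eef_rot: [2.577, 0.0, 1.205]
wrist_force: [-0.5, 0.2, 0.0]
finger_gap: 23.6
now stand [ 9.2 -1.7] 238.8 th 57.6 j [-0.32 -0.06  1.95 -0.04  0.69  0.06] t 28.825 F [-0.5  0.2  0. ] gap 23.6
shift [-0.0003 -0.0128  0.0674]
rot [-0.002 -0.001  0.002]
```

Move to pre-grasp and check.

```bash
python3 -m pendant '[{"claw":0.026,"delta_pos":[0,-0.013,0.03],"rotation":[0,0,0]},{"claw":0.026,"delta_pos":[0,-0.013,0.067],"rotation":[0,0,0]},{"claw":0.026,"delta_pos":[0,-0.013,0.067],"rotation":[0,0,0]},{"claw":0.026,"delta_pos":[0,-0.013,0.067],"rotation":[0,0,0]}]'
python3 gs.py 77.5 -2 107.3 57.5
python3 - <<'E'
from h import *
import pickle
im,s=snap('side');im2,s=snap('wrist','w14'); pickle.dump(s,open('w14.pkl','wb')); im3,_=snap('scene')
cv2.imwrite('pics/s14a.png',cv2.resize(im[:,:,::-1][200:400,170:400],None,fx=2.8,fy=2.8,interpolation=cv2.INTER_CUBIC))
cv2.imwrite('pics/sc14a.png',cv2.resize(im3[:,:,::-1][120:260,200:380],None,fx=4,fy=4,interpolation=cv2.INTER_CUBIC))
E
```

```text
clock: 29.32
eef_pos: [537.2, -149.2, 176.0]
eef_rot: [2.577, 0.001, 1.206]
wrist_force: [-0.2, -0.6, 0.1]
finger_gap: 26.1
now stand [34.1 -1.9] 176.0 th 57.7 j [-0.33  0.08  1.97 -0.04  0.54  0.07] t 29.325 F [-0.2 -0.6  0.1] gap 26.1
shift [-0.0002 -0.0001  0.0812]
rot [-0.003 -0.001  0.004]
```

View pics/s14a.png

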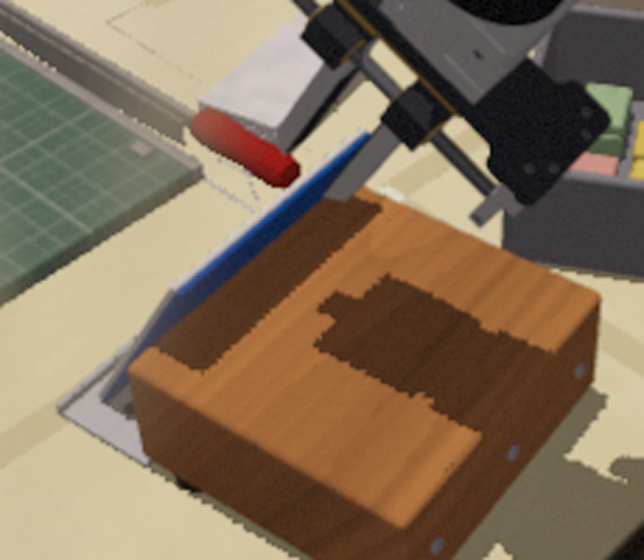

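View pics/sc14a.png

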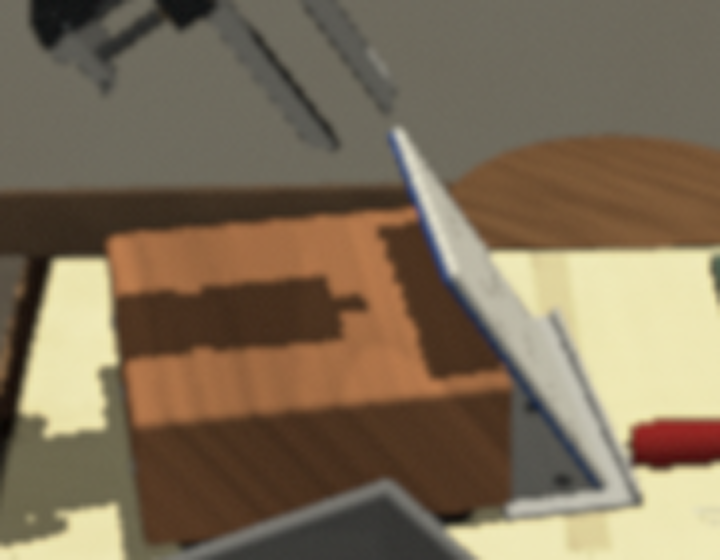

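View pics/w14.png

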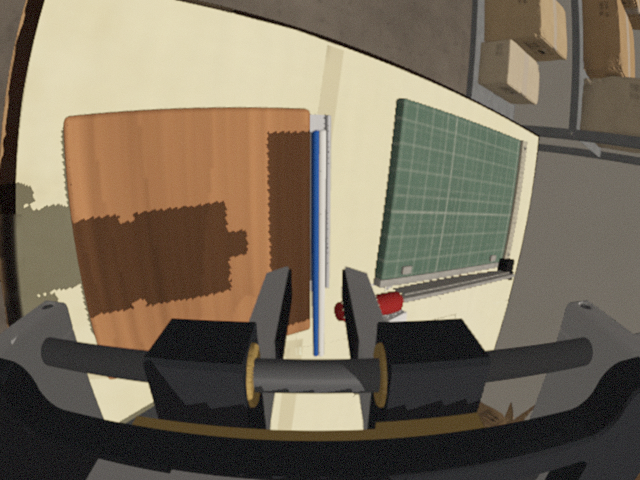

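```bash
python3 -m pendant '[{"claw":0.026,"delta_pos":[0,0,0.03],"rotation":[0,0,0]},{"claw":0.026,"delta_pos":[0,0,0.05],"rotation":[0,0,0]},{"claw":0.026,"delta_pos":[0,0,0.07],"rotation":[0,0,0]},{"claw":0.026,"delta_pos":[0,0,0.081],"rotation":[0,0,0]},{"claw":0.026,"delta_pos":[0,0,0.081],"rotation":[0,0,0]},{"claw":0.014,"delta_pos":[0,0,0.081],"rotation":[0,0,0]},{"claw":0.0,"delta_pos":[0,0,0.081],"rotation":[0,0,0]},{"claw":0.0,"delta_pos":[0,0,0.081],"rotation":[0,0,0]},{"claw":0.0,"delta_pos":[0,0,0.081],"rotation":[0,0,0]}]' 40
python3 gs.py 77.5 -2 107.3 57.5
python3 - <<'E'
from h import *
im2,s=snap('wrist','w15'); im3,_=snap('scene')
cv2.imwrite('pics/sc15a.png',cv2.resize(im3[:,:,::-1][120:260,200:380],None,fx=4,fy=4,interpolation=cv2.INTER_CUBIC))
E
```

```text
clock: 30.6
eef_pos: [577.9, -164.7, 108.4]
eef_rot: [2.575, 0.001, 1.205]
wrist_force: [0.2, 1.0, 0.1]
finger_gap: 8.3
now stand [77.7 -1.6] 108.4 th 57.5 j [-0.33  0.27  1.92 -0.05  0.39  0.08] t 30.6 F [0.2 1.  0.1] gap 8.3
shift [-0.0004 -0.0008  0.0008]
rot [-0.001 -0.001  0.003]
```

View pics/sc15a.png

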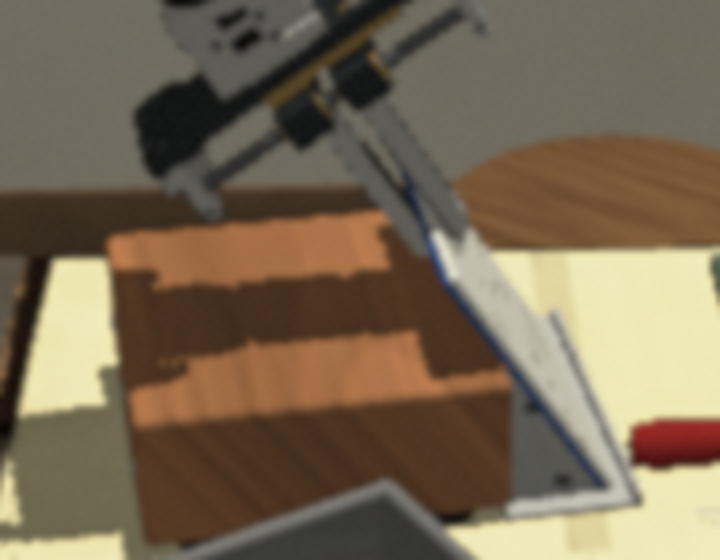

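View pics/w15.png

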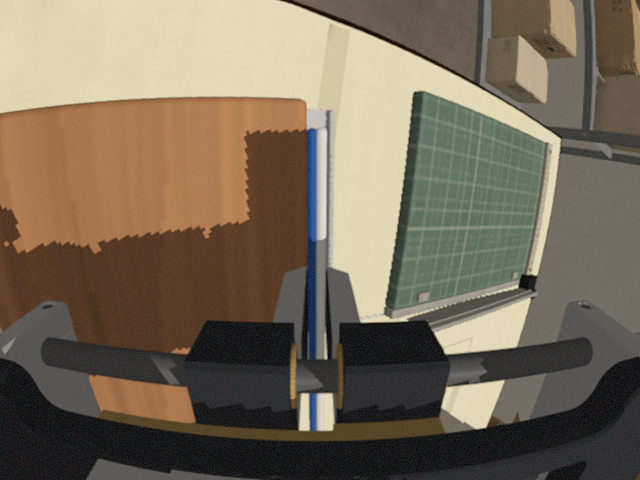

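```bash
cat > fk.py <<'E'
import numpy as np
from scipy.optimize import least_squares
D=np.array([[.3005,1.5216,1.3207,125.23,535.29,204.89],[-.1163,1.7787,1.4788,394.5,-3,290.2],[.41,1.87,.86,337.1,-345.7,17.4],[.53,1.1,1.51,516.9,-410.3,249],[.27,1.92,.39,577.9,-164.7,108.4],[-.06,1.95,.69,514,-140.2,238.8],[.08,1.97,.54,537.2,-149.2,176],[.74,1.35,1.05,551.6,-357,8],[.62,1.52,.99,421.5,-430.5,16.7],[.1,1.57,1.48,468.8,-120.9,289.3]])
def fk(p,j2,j3,j5):
    a1,h,L2,L3,e3,L4=p; s=j2+j3
    return a1+L2*np.sin(j2)+L3*np.sin(s)+e3*np.cos(s)+L4*np.sin(s+j5), h+L2*np.cos(j2)+L3*np.cos(s)-e3*np.sin(s)+L4*np.cos(s+j5)
def res(p):
    r,z=fk(p,*D[:,:3].T); return np.r_[r-np.sqrt(D[:,3]**2+D[:,4]**2-36.4**2),z-D[:,5]]
sol=least_squares(res,[0,200,350,350,0,250]); p=sol.x
if __name__=='__main__':
    print(p.round(1),np.abs(sol.fun).max())
E
python3 fk.py
```

```text
[ -1.8 229.7 426.4 449.4  44.1 277. ] 3.6196831632884034
```

```bash
python3 - <<'E'
from h import *
for z in (0,30): print(z,'red',Sinv(onz('scene',[(360,231),(403,230)],z)).round(0).tolist(),'mat corners',Sinv(onz('scene',[(380,184),(397,238),(550,230),(512,180)],z)).round(0).tolist())
E
```

```text
0 red [[169.0, -39.0], [258.0, -53.0]] mat corners [[267.0, 148.0], [237.0, -79.0], [560.0, -112.0], [583.0, 107.0]]
30 red [[157.0, -84.0], [241.0, -97.0]] mat corners [[250.0, 96.0], [221.0, -122.0], [529.0, -154.0], [552.0, 56.0]]
```

```bash
python3 -m pendant '[{"claw":0.0,"delta_pos":[0,0,-0.02],"rotation":[0,0,0]},{"claw":0.0,"delta_pos":[0,0,-0.05],"rotation":[0,0,0]},{"claw":0.0,"delta_pos":[0,0,-0.08],"rotation":[0,0,0]},{"claw":0.0,"delta_pos":[0,0,-0.11],"rotation":[0,0,0]},{"claw":0.0,"delta_pos":[0,0,-0.14],"rotation":[0,0,0]},{"claw":0.0,"delta_pos":[0,0,-0.16],"rotation":[0,0,0]},{"claw":0.0,"delta_pos":[0,0,-0.16],"rotation":[0,0,0]}]' 50
python3 gs.py 0 -2 260 90
python3 - <<'E'
from h import *
im2,s=snap('side','s16')
E
```

```text
clock: 31.58
eef_pos: [497.7, -133.9, 244.4]
eef_rot: [2.573, 0.001, 1.206]
wrist_force: [0.3, -0.4, -2.7]
finger_gap: 7.8
now stand [-8.2 -1.8] 244.4 th 57.4 j [-0.32 -0.11  1.98 -0.04  0.71  0.07] t 31.575 F [ 0.3 -0.4 -2.7] gap 7.8
shift [-0.0003  0.0153 -0.0088]
rot [ 0.569 -0.     0.003]
```

View pics/s16.png

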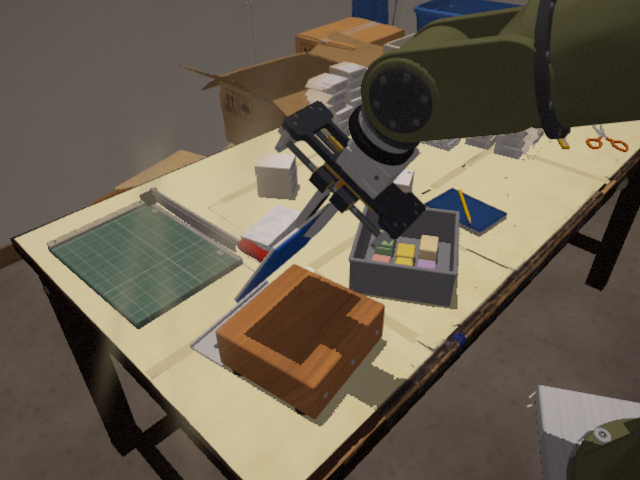

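```bash
python3 gs.py 30 -2 265 130
```

```text
now stand [-8.2 -1.8] 243.2 th 57.5 j [-0.32 -0.11  1.98 -0.04  0.7   0.07] t 31.625 F [-0.8  0.3 -1.4] gap 7.8
shift [-0.0003  0.0439  0.0021]
rot [1.265e+00 1.000e-03 3.000e-03]
```

```bash
python3 -m pendant '[{"claw":0.0,"delta_pos":[0,0.01,-0.01],"rotation":[0.1,0,0]},{"claw":0.0,"delta_pos":[0,0.02,-0.01],"rotation":[0.25,0,0]},{"claw":0.0,"delta_pos":[0,0.03,-0.01],"rotation":[0.42,0,0]},{"claw":0.0,"delta_pos":[0,0.04,-0.008],"rotation":[0.6,0,0]},{"claw":0.0,"delta_pos":[0,0.044,-0.005],"rotation":[0.78,0,0.001]},{"claw":0.0,"delta_pos":[0,0.044,0],"rotation":[0.95,0,0.002]},{"claw":0.0,"delta_pos":[0,0.044,0.002],"rotation":[1.1,0,0.003]},{"claw":0.0,"delta_pos":[0,0.044,0.002],"rotation":[1.2,0,0.003]},{"claw":0.0,"delta_pos":[0,0.044,0.002],"rotation":[1.265,0,0.003]},{"claw":0.0,"delta_pos":[0,0.044,0.002],"rotation":[1.265,0,0.003]}]' 50
python3 gs.py 42 -2 250 162
python3 - <<'E'
from h import *
im2,s=snap('side','s17')
E
```

```text
clock: 32.88
eef_pos: [533.9, -147.9, 262.2]
eef_rot: [-2.44, 0.001, 1.202]
wrist_force: [-0.1, -0.7, -1.7]
finger_gap: 7.4
now stand [30.5 -1.8] 262.2 th 130.2 j [-0.34  0.73  0.9   0.02  2.21  0.03] t 32.875 F [-0.1 -0.7 -1.7] gap 7.4
shift [-0.0002  0.0166  0.0019]
rot [ 0.556  0.001 -0.001]
```

View pics/s17.png

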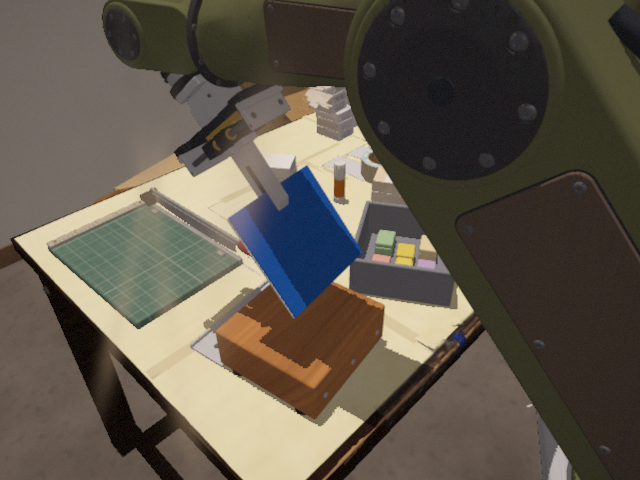

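```bash
python3 -m pendant '[{"claw":0.0,"delta_pos":[0,0.005,0],"rotation":[0.1,0,0]},{"claw":0.0,"delta_pos":[0,0.01,0],"rotation":[0.22,0,0]},{"claw":0.0,"delta_pos":[0,0.0166,0.002],"rotation":[0.34,0,0]},{"claw":0.0,"delta_pos":[0,0.0166,0.002],"rotation":[0.46,0,0]},{"claw":0.0,"delta_pos":[0,0.0166,0.002],"rotation":[0.54,0,0]},{"claw":0.0,"delta_pos":[0,0.0166,0.002],"rotation":[0.556,0,0]},{"claw":0.0,"delta_pos":[0,0.0166,0.002],"rotation":[0.556,0,0]}]' 50
python3 gs.py 42 -2 200 162
python3 - <<'E'
from h import *
im2,s=snap('wrist','w18');im2,s=snap('side','s18');im2,s=snap('scene','sc18')
E
```

```text
clock: 33.8
eef_pos: [544.5, -151.9, 251.2]
eef_rot: [-1.89, 0.001, 1.203]
wrist_force: [-0.5, -0.9, -2.7]
finger_gap: 7.8
now stand [41.9 -1.7] 251.2 th 161.7 j [-0.35  1.1   0.55  0.05  2.74  0.06] t 33.8 F [-0.5 -0.9 -2.7] gap 7.8
shift [-0.0002  0.0487  0.016 ]
rot [ 0.005  0.    -0.001]
```

View pics/s18.png

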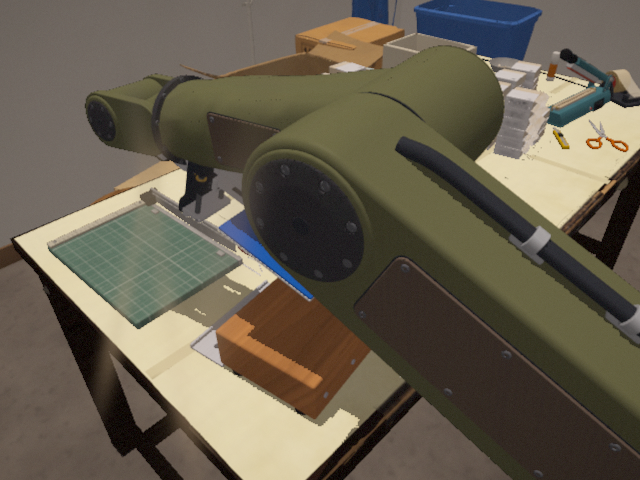

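View pics/w18.png

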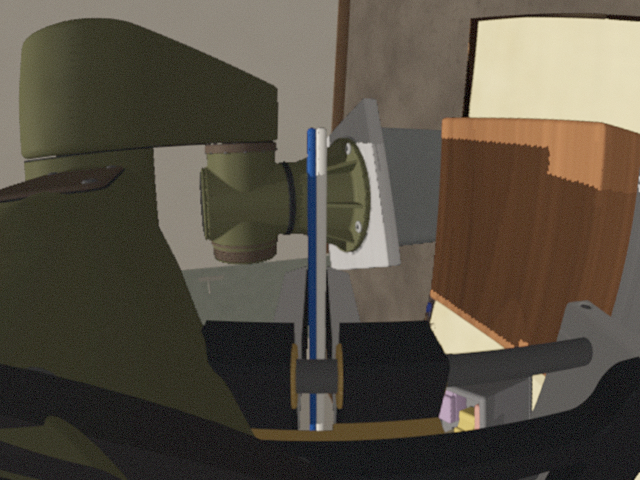

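View pics/sc18.png

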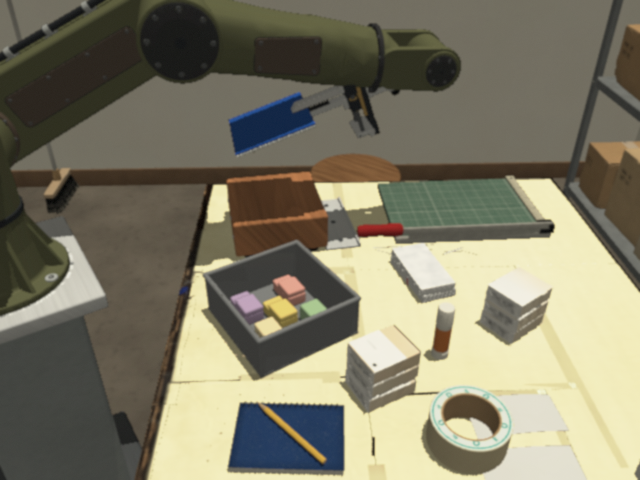

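```bash
python3 - <<'E'
from fk import *
def ik(x,z,th):
    r=np.sqrt((522.6+x)**2) ; s=np.radians(90+th)
    f=lambda q:[fk(p,q[0],q[1],s-q[0]-q[1])[0]-r,fk(p,q[0],q[1],s-q[0]-q[1])[1]-z]
    o=least_squares(f,[1.1,.6]); q=o.x; return [*q.round(2),round(s-q[0]-q[1],2),o.cost.round(2)]
for x,z,th in [(42,250,162),(42,200,162),(42,150,162),(40,122,162),(42,115,165),(36,130,155),(10+20,140,150)]: print(x,z,th,ik(x,z,th))
E
```

```text
42 250 162 [np.float64(1.13), np.float64(0.52), np.float64(2.75), np.float64(0.0)]
42 200 162 [np.float64(1.17), np.float64(0.55), np.float64(2.68), np.float64(0.0)]
42 150 162 [np.float64(1.22), np.float64(0.57), np.float64(2.61), np.float64(0.0)]
40 122 162 [np.float64(1.25), np.float64(0.58), np.float64(2.57), np.float64(0.0)]
42 115 165 [np.float64(1.3), np.float64(0.53), np.float64(2.62), np.float64(0.0)]
36 130 155 [np.float64(1.15), np.float64(0.68), np.float64(2.45), np.float64(0.0)]
30 140 150 [np.float64(1.06), np.float64(0.77), np.float64(2.35), np.float64(0.0)]
```

```bash
python3 - <<'E'
from h import *
im=cv2.imread('pics/sc18.png')
cv2.imwrite('pics/sc18a.png',cv2.resize(im[80:170,210:340],None,fx=6,fy=6,interpolation=cv2.INTER_CUBIC))
E
```

```text
(no output)
```

View pics/sc18a.png

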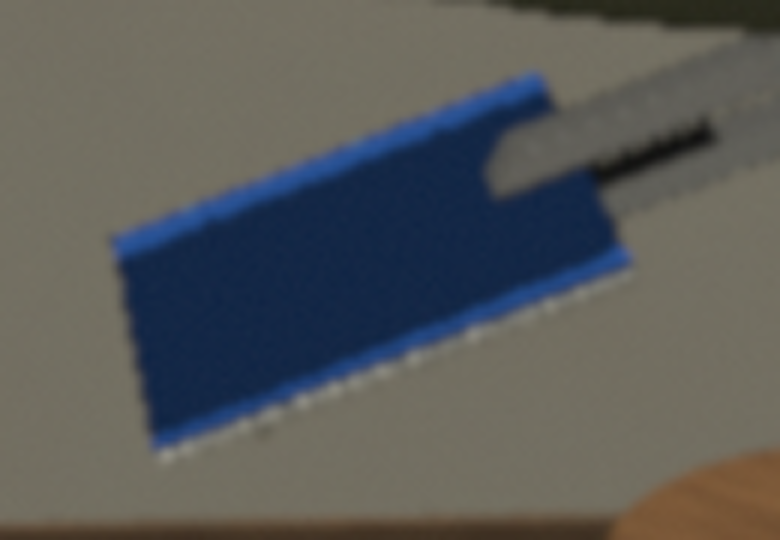

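```bash
python3 - <<'E'
from h import *
s=manip.read_state(); R=Rrpy(s['eef_rot']); p=s['eef_pos']
o,d=rays('scene',np.array([(112,238),(153,445),(632,258),(538,75)])/6+[210,80])
n=R[:,1]; q=p-4*n
P=o+d*(((q-o)@n)/(d@n))[:,None]
print(((P-p)@R).round(1))
E
```

```text
[[ 74.5  -4.  121. ]
 [-82.5  -4.  120.5]
 [-82.9  -4.  -27.8]
 [ 71.2  -4.  -26.8]]
```

```bash
python3 gs.py 40 3 128 162
```

```text
now stand [41.8 -1.7] 252.0 th 161.7 j [-0.35  1.1   0.55  0.05  2.74  0.06] t 33.95 F [-0.7 -0.  -2.6] gap 7.8
shift [0.0048 0.1171 0.0407]
rot [ 0.005  0.    -0.001]
```

```bash
python3 -m pendant '[{"claw":0.0,"delta_pos":[0.0048,0.02,0.007],"rotation":[0.005,0,0]},{"claw":0.0,"delta_pos":[0.0048,0.05,0.017],"rotation":[0.005,0,0]},{"claw":0.0,"delta_pos":[0.0048,0.08,0.028],"rotation":[0.005,0,0]},{"claw":0.0,"delta_pos":[0.0048,0.105,0.037],"rotation":[0.005,0,0]},{"claw":0.0,"delta_pos":[0.0048,0.117,0.041],"rotation":[0.005,0,0]},{"claw":0.0,"delta_pos":[0.0048,0.117,0.041],"rotation":[0.005,0,0]},{"claw":0.0,"delta_pos":[0.0048,0.117,0.041],"rotation":[0.005,0,0]}]' 50
python3 gs.py 43 3 112 167
python3 - <<'E'
from h import *
im2,s=snap('wrist','w19');im,s=snap('scene','sc19')
cv2.imwrite('pics/sc19a.png',cv2.resize(im[:,:,::-1][110:260,200:400],None,fx=4,fy=4,interpolation=cv2.INTER_CUBIC))
E
```

```text
clock: 34.83
eef_pos: [544.4, -146.8, 129.0]
eef_rot: [-1.887, 0.001, 1.203]
wrist_force: [0.1, 0.3, -1.2]
finger_gap: 7.7
now stand [40.  3.] 129.0 th 161.9 j [-0.34  1.22  0.62  0.05  2.56  0.05] t 34.825 F [ 0.1  0.3 -1.2] gap 7.7
shift [0.     0.0171 0.0025]
rot [ 0.089  0.    -0.001]
```

View pics/sc19a.png

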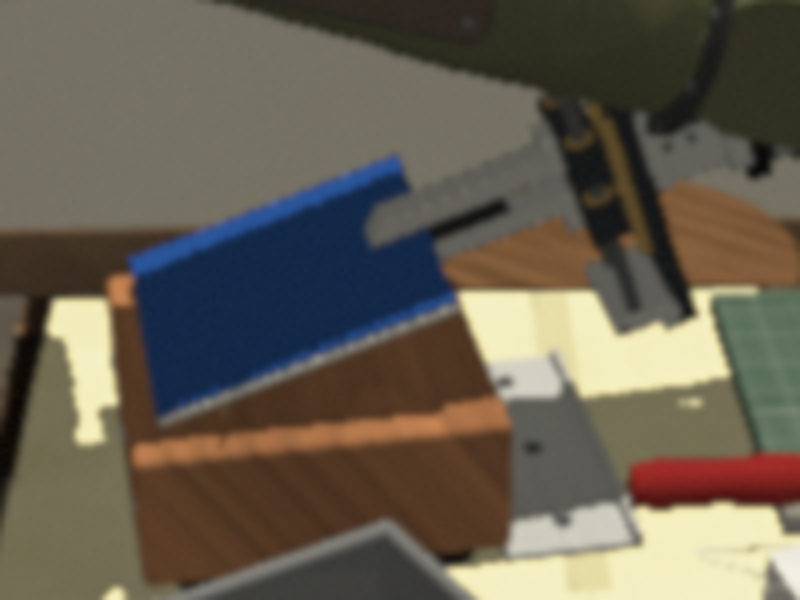

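View pics/w19.png

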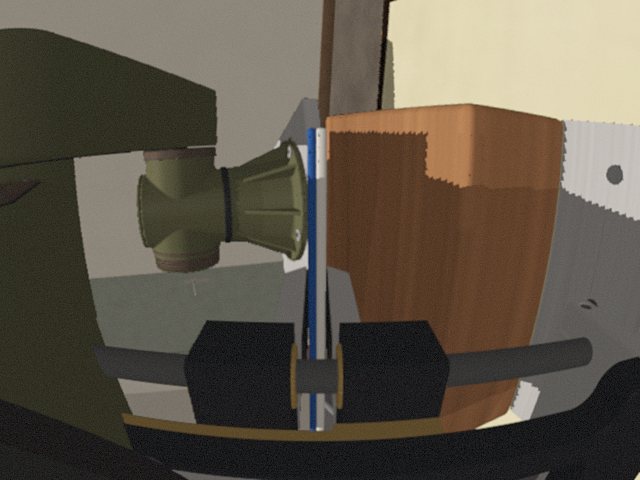

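```bash
python3 -m pendant '[{"claw":0.0,"delta_pos":[0,0.005,0.001],"rotation":[0.02,0,0]},{"claw":0.0,"delta_pos":[0,0.009,0.001],"rotation":[0.045,0,0]},{"claw":0.0,"delta_pos":[0,0.013,0.002],"rotation":[0.07,0,0]},{"claw":0.0,"delta_pos":[0,0.0165,0.002],"rotation":[0.089,0,0]},{"claw":0.0,"delta_pos":[0,0.0165,0.002],"rotation":[0.089,0,0]},{"claw":0.0,"delta_pos":[0,0.0165,0.002],"rotation":[0.089,0,0]}]' 50
python3 gs.py 44 3 108 169
python3 - <<'E'
from h import *
im,s=snap('scene','sc20')
cv2.imwrite('pics/sc20a.png',cv2.resize(im[:,:,::-1][110:260,200:400],None,fx=4,fy=4,interpolation=cv2.INTER_CUBIC))
E
```

```text
clock: 35.67
eef_pos: [547.4, -148.0, 112.9]
eef_rot: [-1.799, 0.001, 1.203]
wrist_force: [-0.4, -0.1, -2.0]
finger_gap: 7.8
now stand [43.3  3. ] 112.9 th 166.9 j [-0.34  1.3   0.54  0.05  2.64  0.05] t 35.675 F [-0.4 -0.1 -2. ] gap 7.8
shift [0.     0.0049 0.0004]
rot [ 0.036  0.    -0.001]
```

View pics/sc20a.png

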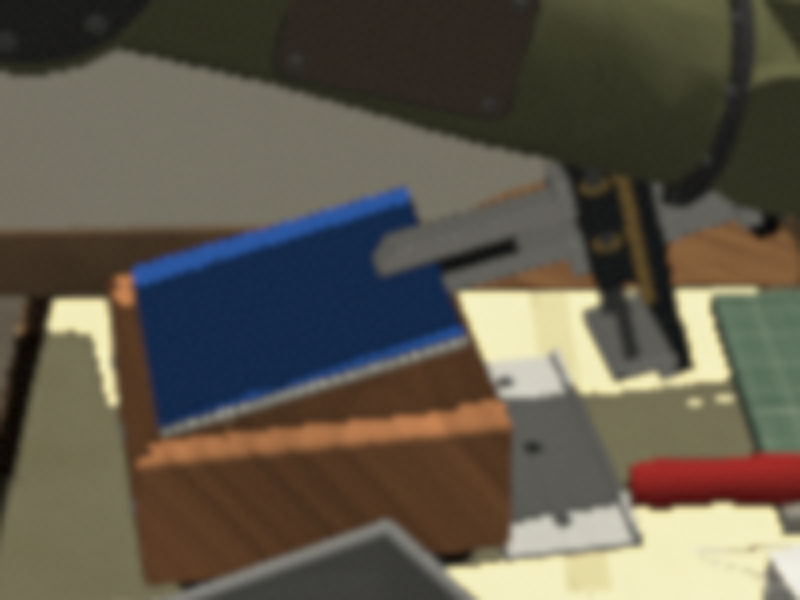

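```bash
python3 -m pendant '[{"claw":0.0,"delta_pos":[0,0.0025,0.0003],"rotation":[0.01,0,0]},{"claw":0.0,"delta_pos":[0,0.005,0.0004],"rotation":[0.025,0,0]},{"claw":0.0,"delta_pos":[0,0.005,0.0004],"rotation":[0.025,0,0]},{"claw":0.0,"delta_pos":[0,0.005,0.0004],"rotation":[0.025,0,0]}]' 50
python3 gs.py 44 3 108 169
```

```text
clock: 36.22
eef_pos: [548.1, -148.3, 108.1]
eef_rot: [-1.774, 0.001, 1.203]
wrist_force: [-2.1, -0.9, -1.8]
finger_gap: 7.8
now stand [44.  3.] 108.1 th 168.4 j [-0.34  1.33  0.52  0.06  2.66  0.06] t 36.225 F [-2.1 -0.9 -1.8] gap 7.8
shift [0.     0.0001 0.    ]
rot [ 0.011  0.    -0.001]
```

```bash
python3 -m pendant '[{"claw":0.012,"delta_pos":[0,0,0],"rotation":[0,0,0]},{"claw":0.018,"delta_pos":[0,0,0],"rotation":[0,0,0]},{"claw":0.018,"delta_pos":[0,0.002,0],"rotation":[0,0,0]},{"claw":0.018,"delta_pos":[0,0.004,0],"rotation":[0,0,0]},{"claw":0.018,"delta_pos":[0,0.004,0],"rotation":[0,0,0]}]' 20
python3 gs.py
python3 - <<'E'
from h import *
im,s=snap('scene','sc21')
cv2.imwrite('pics/sc21a.png',cv2.resize(im[:,:,::-1][110:260,200:400],None,fx=4,fy=4,interpolation=cv2.INTER_CUBIC))
E
```

```text
clock: 36.85
eef_pos: [548.9, -148.6, 103.9]
eef_rot: [-1.773, 0.001, 1.203]
wrist_force: [-0.0, 0.3, -0.8]
finger_gap: 18.4
now stand [44.8  2.9] 103.9 th 168.4 j [-0.34  1.34  0.51  0.06  2.66  0.06] t 36.85 F [-0.   0.3 -0.8] gap 18.4
```

View pics/sc21a.png

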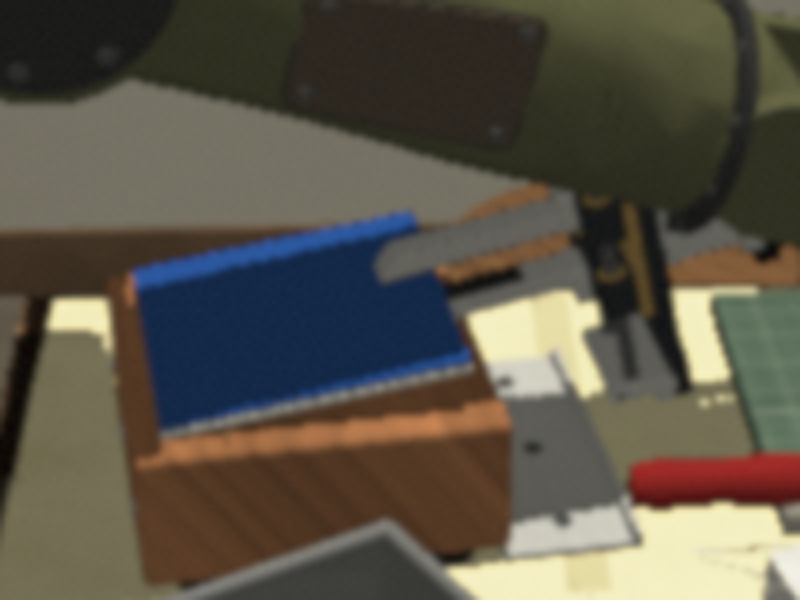

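Retreat horizontally (+x of stand).

```bash
python3 -m pendant '[{"claw":0.022,"delta_pos":[0,0.002,-0.01],"rotation":[0,0,0]},{"claw":0.022,"delta_pos":[0,0.004,-0.022],"rotation":[0,0,0]},{"claw":0.022,"delta_pos":[0,0.007,-0.035],"rotation":[0,0,0]},{"claw":0.022,"delta_pos":[0,0.009,-0.045],"rotation":[0,0,0]},{"claw":0.022,"delta_pos":[0,0.010,-0.05],"rotation":[0,0,0]},{"claw":0.022,"delta_pos":[0,0.010,-0.05],"rotation":[0,0,0]}]' 20
python3 gs.py
python3 - <<'E'
from h import *
im,s=snap('scene','sc22')
cv2.imwrite('pics/sc22a.png',cv2.resize(im[:,:,::-1][110:260,200:400],None,fx=4,fy=4,interpolation=cv2.INTER_CUBIC))
E
```

```text
clock: 37.65
eef_pos: [575.1, -160.3, 106.9]
eef_rot: [-1.781, 0.001, 1.202]
wrist_force: [0.1, 0.4, 0.2]
finger_gap: 22.2
now stand [73.5  1.5] 106.9 th 168.0 j [-0.34  1.47  0.23  0.07  2.8   0.07] t 37.65 F [0.1 0.4 0.2] gap 22.2
```

View pics/sc22a.png

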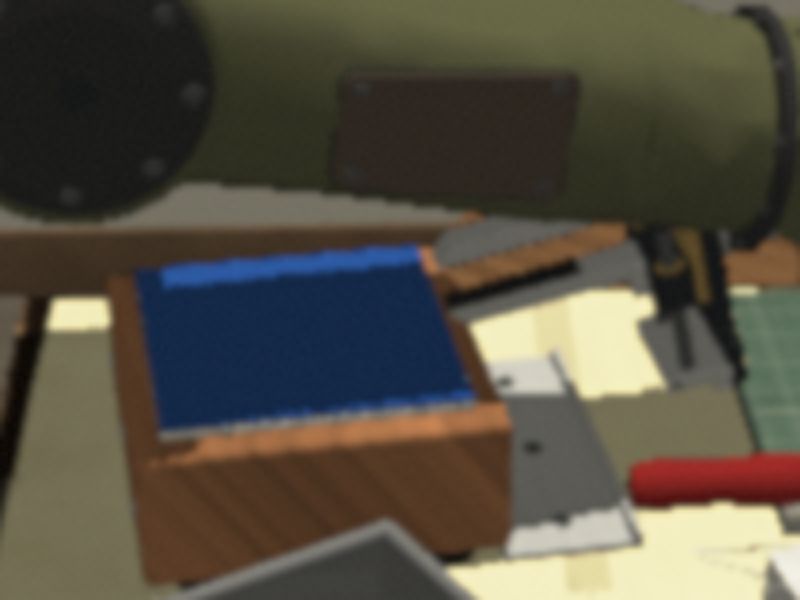

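```bash
python3 -m pendant '[{"claw":0.022,"delta_pos":[0,-0.029,-0.006],"rotation":[0,0,0]},{"claw":0.022,"delta_pos":[0,-0.059,-0.012],"rotation":[0,0,0]},{"claw":0.022,"delta_pos":[0,-0.1,-0.02],"rotation":[-0.1,0,0]},{"claw":0.022,"delta_pos":[0,-0.15,-0.02],"rotation":[-0.25,0,0]},{"claw":0.022,"delta_pos":[0,-0.18,-0.01],"rotation":[-0.42,0,0]},{"claw":0.022,"delta_pos":[0,-0.18,0.0],"rotation":[-0.6,0,0]},{"claw":0.022,"delta_pos":[0,-0.18,0.02],"rotation":[-0.78,0,0]},{"claw":0.022,"delta_pos":[0,-0.18,0.04],"rotation":[-0.95,0,0]},{"claw":0.022,"delta_pos":[0,-0.18,0.06],"rotation":[-1.1,0,0]},{"claw":0.022,"delta_pos":[0,-0.18,0.06],"rotation":[-1.25,0,0]}]' 20
python3 gs.py -40 0 290 90
```

```text
clock: 38.95
eef_pos: [484.7, -125.1, 271.6]
eef_rot: [-3.038, 0.0, 1.202]
wrist_force: [1.0, 0.1, -0.5]
finger_gap: 21.9
now stand [-23.5   1.7] 271.6 th 96.0 j [-0.33  0.21  1.48  0.    1.55  0.04] t 38.95 F [ 1.   0.1 -0.5] gap 21.9
shift [-0.0018 -0.0184 -0.0166]
rot [-0.104  0.    -0.001]
```

```bash
python3 gs.py 0 -70 290 90
```

```text
now stand [-23.5   1.7] 271.6 th 96.0 j [-0.33  0.21  1.48  0.    1.55  0.04] t 38.95 F [ 1.   0.1 -0.5] gap 21.9
shift [-0.0717  0.0215 -0.0207]
rot [-0.104  0.    -0.001]
```

```bash
python3 -m pendant '[{"claw":0.06,"delta_pos":[-0.072,0.0215,-0.021],"rotation":[-0.104,0,0]},{"claw":0.06,"delta_pos":[-0.072,0.0215,-0.021],"rotation":[-0.104,0,0]},{"claw":0.06,"delta_pos":[-0.072,0.0215,-0.021],"rotation":[-0.104,0,0]},{"claw":0.06,"delta_pos":[-0.072,0.0215,-0.021],"rotation":[-0.104,0,0]}]' 20
python3 - <<'E'
from h import *
import pickle
im,s=snap('wrist','w23'); pickle.dump(s,open('w23.pkl','wb')); print(Sinv(s['eef_pos']),s['eef_rot'],s['qd'].round(3))
cv2.imwrite('pics/w23a.png',cv2.resize(im[:,:,::-1][80:320,200:450],None,fx=2.4,fy=2.4,interpolation=cv2.INTER_CUBIC))
E
```

```text
clock: 39.45
eef_pos: [480.9, -200.0, 289.7]
eef_rot: [-3.14, 0.0, 1.202]
wrist_force: [0.1, -0.1, 0.4]
finger_gap: 58.1
[-4.60764406e-02 -6.94691771e+01] [-3.13988598e+00  8.15935677e-05  1.20224442e+00] [ 0.009  0.002  0.001  0.001 -0.002 -0.004]
```

View pics/w23a.png

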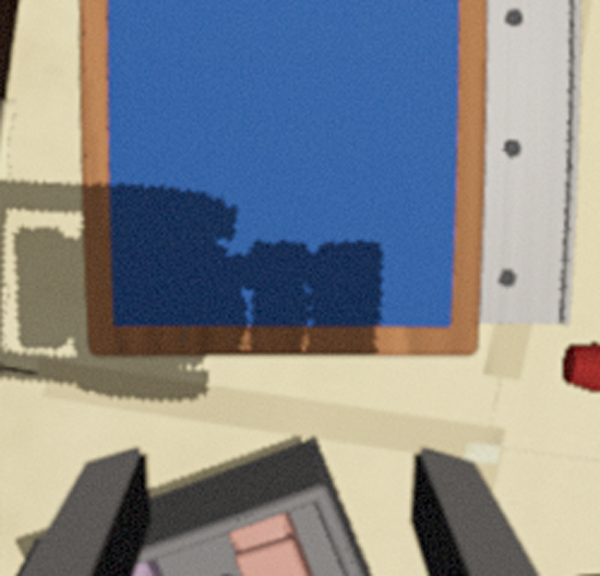

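```bash
python3 - <<'E'
import cv2
a=cv2.imread('pics/w23.png')
cv2.imwrite('pics/w23b.png',cv2.resize(a[0:240,200:450],None,fx=2.4,fy=2.4,interpolation=cv2.INTER_CUBIC))
E
```

```text
(no output)
```

View pics/w23b.png

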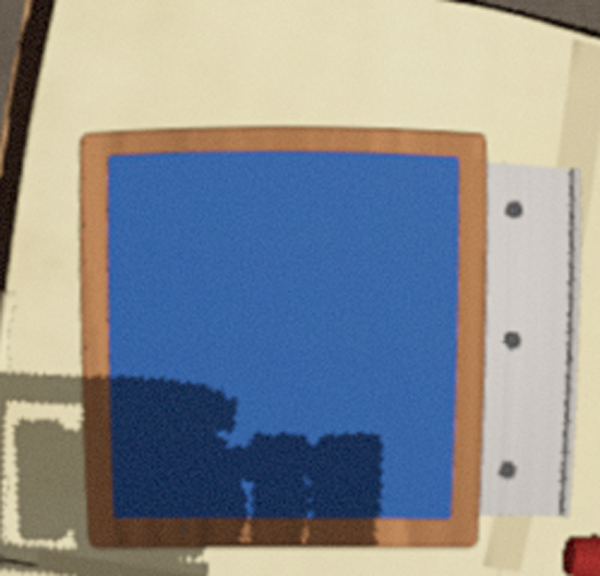

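```bash
python3 - <<'E'
from fit import *
import pickle; s=pickle.load(open('w23.pkl','rb'))
a=cv2.imread('pics/w23.png'); h=cv2.cvtColor(a,cv2.COLOR_BGR2HSV)
m=cv2.inRange(h,(100,120,40),(125,255,255)); m[:, :230]=0;m[:,400:]=0;m[:50]=0;m[235:]=0
c=max(cv2.findContours(m,cv2.RETR_EXTERNAL,cv2.CHAIN_APPROX_NONE)[0],key=cv2.contourArea)[:,0]
P=onz('wrist',c,88,s); q=Sinv(P).astype(np.float32); r=cv2.minAreaRect(q); print('plate in stand frame',r)
A=lambda p:np.array(p)/2.4+[200,0]
sp=A([(81,137),(486,137),(476,545),(92,546)])
print('stand',Sinv(onz('wrist',sp,80,s)).round(1).tolist(), rect(onz('wrist',sp,80,s)))
pl=A([(108,155),(458,155),(451,517),(114,517)])
print('plate',Sinv(onz('wrist',pl,88,s)).round(1).tolist())
E
```

```text
plate in stand frame ((0.7079925537109375, 0.7743911743164062), (157.98654174804688, 147.85031127929688), 89.8072738647461)
stand [[-86.7, 90.8], [89.9, 91.1], [89.7, -93.1], [-85.8, -93.7]] (array([ 507.2, -137. ]), np.float64(176.0), np.float64(184.4), np.float64(-21.0), np.float64(-111.0))
plate [[-73.0, 80.2], [75.7, 80.4], [75.7, -78.3], [-73.3, -78.4]]
```

```bash
python3 - <<'E'
from h import *
im,s=snap('side','s24');im3,s=snap('scene','sc24')
cv2.imwrite('pics/sc24a.png',cv2.resize(im3[:,:,::-1][150:380,200:460],None,fx=2.6,fy=2.6,interpolation=cv2.INTER_CUBIC))
E
python3 gs.py 0 10 330 90
```

```text
now stand [  0.  -69.4] 289.8 th 90.1 j [-0.46  0.18  1.47 -0.    1.49 -0.1 ] t 39.6 F [-0.1 -0.3 -1.3] gap 59.5
shift [ 0.0794 -0.     -0.0403]
rot [-0.001  0.     0.   ]
```

View pics/s24.png

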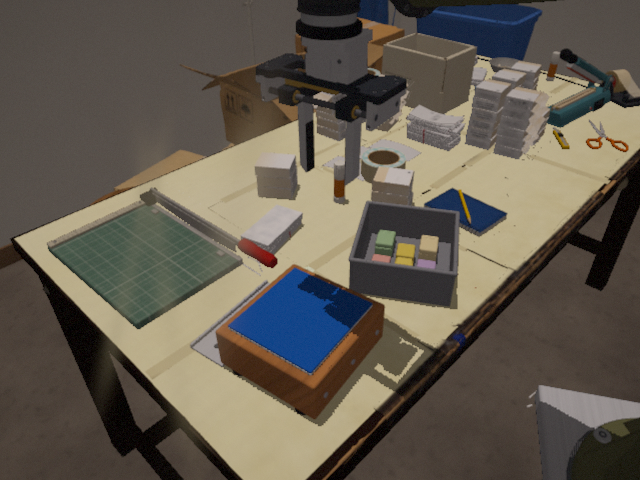

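View pics/sc24a.png

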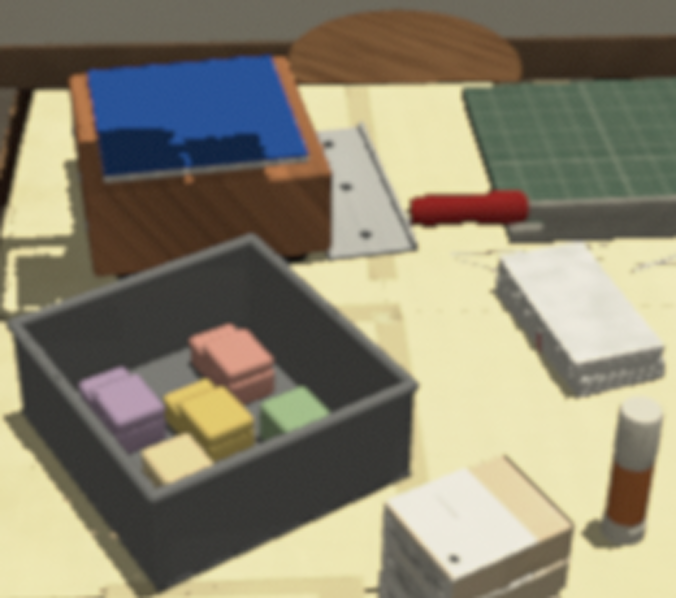

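```bash
python3 -c "
from h import *
print(manip.sign_off()); print(manip.read_state()['clock'])"
```

```text
the job is handed in; nothing more can be done
None
the job is handed in; nothing more can be done
```

The job is done and handed in at about 40 s of the 210 s allowed.

- **Offcuts:** All five offcuts were there, three on the plate and two on the table. I put each into the grey scrap bin first. The last pictures show all five lying in the bin.
- **Plate:** I slid it over the far edge of the stand and gripped the edge left standing up. I turned it over and set it back, blue side up.
- **Fit on the stand:** My last wrist-camera measurement has the plate flat and turned less than 0.3° from the stand. It is about 1 mm off centre along x and 2 mm along y, about the size of the 2 mm calibration error, so I did not nudge it.
- **Other things:** The stacked soap, cards and glue stick look unmoved, judged by eye in the last pictures. Nothing fell, the force readings between moves stayed under about 8 N, and the fingers were clear of everything at the end.
- **Checks that disagreed:** Two wrist-camera views put the stand's centre about 2 mm apart. While I pulled the fingers out after releasing the plate, joint 3 reached its lower limit (0.23 rad), so that move stopped about 20 mm short. The plate had already come free and settled flat.

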